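# Turn a cover over against the edge of its measuring nest

### The arm

A 6-joint arm with a two-finger parallel gripper is mounted at the origin on a cart in front of the work surface, level with it; the furniture and walls round the work are solid. World frame = base frame: x ahead of the robot, y to its left, z up, the work surface at z = 0. Lengths are in mm, angles in rad, forces in N, time in s.
With the tool pointing down it reaches from about 275 to 1000 mm from the base axis. Payload 8.4 kg.
Tool frame: the origin (TCP) lies at the very end of the fingers, on their centre line; the grasp point (between the pads) lies 19 mm behind it (r.tcp_to_grasp is the distance from the TCP to the grasp point, in mm); z points along the fingers, y is the line along which they close (so a half turn about z gives the same grasp; the last joint's range is limited). The gripper opens to 85 mm and grips with 20 to 120 N. Pads are 22 mm wide; open, the fingers measure 114 mm over their backs; the gripper's body (76 mm by 85 mm) begins 54 mm behind the grasp point. The pads swing forward as they close: fully open they stand 13 mm farther back than shut.
Start: joints at [1.109, 0.353, 1.633, -0, 1.155, -0.002], TCP at [277.354, 560.091, 195.081] pointing down, gripper open.
Joint ranges: [-2.63, 2.63], [-0.92, 2.1], [0.06, 2.66], [-1.3, 4.44], [0, 2.69], [-3.02, 3.02]. Speed limits (rad/s): [2.22, 2.22, 2.79, 3.14, 3.14, 3.14].

### API

Orientations are given as [roll, pitch, yaw] about the fixed x, y, z axes, in that order (R = Rz(yaw) Ry(pitch) Rx(roll)).
In Python, from rig import r gives the robot as it stands. The module is installed in compiled form; this text tells all that it offers.
- The arm moves only by the tool play_rows, never from a script. Its argument "rows" is a list of rows, each an object with "dp": the shift along the tool's x, y, z in units of 40 mm (1.0 is 40 mm), a list of three; "turn": the turn, a rotation vector about the tool's x, y, z in units of 6 degrees (1.0 is 6 degrees), a list of three; "fingers": the closure, from 0 (fully open) to 1 (shut). In form: [{"dp": [tx, ty, tz], "turn": [wx, wy, wz], "fingers": fingers}, ...]. A call has 1 to 5 rows; each row shifts and turns the commanded pose from where the row before left it, along the tool's axes as they then stand; what a row does not reach is not made up. A row lasts 1/12 s, in which the tool goes at most 41.7 mm and 7.16 degrees, less where a joint would pass 70% of its speed; a pose out of reach is approached as far as the arm can. A call is refused whole if a number of a shift passes 1 or a number of a turn 1, either way. A call with a gripper value outside its range is refused whole. The fingers move at their own pace and stop on an object; "force" is the grip in N (left out, the last holds). Time passes only in rows, so rows that do not move let the fingers close. It gives the time, the measured TCP pose, the force, the opening and the grip force at its end, in the units of the state.
- r.sense(): the state, without advancing time (a new reading comes with each control period).
- r.grab_frame(name): name is "side" or "top" or "wrist"; returns a dict with "pixels" (420x560x3 uint8, red, green, blue), "fx", "fy", "cx", "cy" (pixels), "pose" (4x4, takes a point from camera to world coordinates). Camera axes: x right, y down, z forward; pixel columns grow to the right and rows downward; lengths in mm; the calibration is good to about 2 mm. A picture is of the moment at which its call begins. There is no depth.
- r.sign_off(): hands the job in; it is judged then, once.
The state is a dict: "clock": time; "qpos": joint angles; "qvel": joint speeds; "joint_efforts": joint torques, N m; "eef_pos": TCP position; "tcp_rot": TCP orientation; "contact_force": force on the tool from outside, world axes, zero at the start; "wrist_torque": the same for the moment, N m; "opening": opening from 0.0 (shut) to 1.0 (fully open); "grasp_force": force on a finger pad.
Only numpy, scipy, OpenCV 4.12 (cv2) and the standard library are available. Lean on these libraries where they do the work, as an engineer would, in place of code of your own. Each camera call takes 0.05 s, during which the arm holds its last target. There are 200 camera calls.

### The job

The aluminium cover plate lies with its raised register face down on the surface plate, in front of its low locating nest. Without picking it up, push it with the fingertips against the nest's front edge, tip it up there and turn it over onto the nest, so that the register faces up for measuring. Then push it home, lying flat, against both dowel pins at the back of the nest and the single dowel pin at its left-hand side, and leave everything else where it stands.

Things in the scene. Friction and masses are not known exactly. Their poses are not given: they have to be found in the camera images.
- cover: loose aluminium cover, 0.1 kg: flange 50 (its x) x 76 (its y) x 6 mm, corner radii 4 mm, with a central raised register 32 x 56 x 6 mm on one face. Origin: centre of the register's outer face. z points from the register to the plain face: up at the start (register down), down when turned over. Its x axis starts within 15 degrees of the nest's x.
- cover_rim (a point): point on the cover, with the cover's axes: centre of the flange (half-way through its 6 mm), 9 mm from the origin along z. At the start the flange's rim overhangs the register by 9 to 10 mm all round, and lies 6 to 12 mm above the surface plate.
- nest: fixed grey locating nest: plate 92 (its x) x 130 (its y) x 10 mm. Origin: centre of its underside, on the surface plate; x from its front edge (nearer the robot, at x = -46 mm) to its back, y to its left, z up. Three fixed steel dowel pins, 8 mm thick, stand 10 mm above its top at (x, y) = (36, 32) and (36, -16) mm at the back and (7, 50) mm at the left side.
- seat (a point): point on the nest's top face, with the nest's axes, at (7, 8) mm from its origin: centre of the cover when it touches all three pins with its long side along the nest's y (the cover's origin is then 12 mm above this point). The cover starts in front of the nest, 92 to 117 mm on the -x side and 16 to 38 mm on the -y side of this point.
- loupe: bystander: black stand loupe, 42 mm in diameter and 39 mm high, standing; origin at the centre of its underside
- plug_gauge: bystander: plug gauge with a dark handle, 118 mm long (its y) and 21 mm thick, lying; origin at the centre of its underside
- engineer_square: bystander: steel engineer's square, 100 by 92 by 17 mm, lying flat; origin at the centre of its underside
- gauge_block_3: bystander: steel gauge block, 35 x 9 x 20 mm, standing on its long narrow side; origin at the centre of its underside
Things that resemble listed ones, but are neither listed nor needed, are in the scene too. There is more than one size of the cover; the one meant has the size given above.

How it is judged:
By the outcome, as a careful person would: the job done as asked, in the order asked, and still so for the second after the job is handed in, with the robot touching nothing.
It also fails if it takes over 58 s, if anything falls off the work surface, if the arm or the gripper's body presses on something with over 40 N, if the wrist force passes 120 N, or if a joint passes its speed limit or range.

## Working session

There is one attempt and no reset: what is moved stays moved. The work goes in short steps, Python scripts to look and compute and a tool call to move; the robot and the scene stay as the last step left them, time stands still between calls to the robot, and variables do not carry over. Pictures are saved under pics/ and viewed, at most 10 in all, crops included, and the job is handed in when it is done.

Besides the shell and the picture viewer there is one more tool, called after "Emit:" as name(argument=value, ...), one argument or row to a line, values as JSON. play_rows: Moves the arm, as the interface text tells. Its arguments: {"type":"object","properties":{"rows":{"type":"array"},"force":{"type":"number"}},"required":["rows"]}

```bash
mkdir -p pics
cat > h.py <<'E'
from rig import r
import numpy as np, cv2
def snap(name,f):
    im=r.grab_frame(name); cv2.imwrite('pics/'+f,im['pixels'][:,:,::-1]); np.savez('pics/'+f+'.npz',**im); return im
def ray(im,u,v,z):
    p=np.array(im['pose']); d=p[:3,:3]@np.array([(u-im['cx'])/im['fx'],(v-im['cy'])/im['fy'],1]); c=p[:3,3]
    return c+d*(z-c[2])/d[2]
def proj(im,P):
    p=np.array(im['pose']); q=(np.atleast_2d(P)-p[:3,3])@p[:3,:3]
    return np.c_[im['fx']*q[:,0]/q[:,2]+im['cx'],im['fy']*q[:,1]/q[:,2]+im['cy']]
E
python3 - <<'E'
from h import *
a=snap('top','t0.png');b=snap('side','s0.png')
for i in(a,b):print(np.round(i['pose'],3).tolist(),i['fx'],i['cx'],i['cy'])
print(r.sense())
E
```

```text
[[-0.01, -0.986, 0.168, 359.838], [-1.0, 0.011, 0.007, 68.631], [-0.009, -0.168, -0.986, 946.495], [0.0, 0.0, 0.0, 1.0]] 432.35098085622076 281.31308378491354 203.77063643941446
[[0.947, -0.183, 0.264, 298.498], [-0.321, -0.54, 0.778, -615.697], [0.0, -0.822, -0.57, 516.004], [0.0, 0.0, 0.0, 1.0]] 450.943350626869 284.44222042137824 208.78670511320405
{'clock': 0.1, 'qpos': array([ 1.10858220e+00,  3.53596439e-01,  1.63408142e+00,  9.50892017e-07,
        1.15520503e+00, -2.38185997e-03]), 'qvel': array([-0.00071415, -0.00017503, -0.00305629,  0.00185512, -0.00133225,
       -0.00153712]), 'joint_efforts': array([-7.50581203e-04, -6.06355262e+01, -3.42811882e+01, -1.19822590e-05,
        3.84270839e-03,  4.49897971e-05]), 'eef_pos': array([277.14470886, 559.6460247 , 194.41655934]), 'tcp_rot': array([-3.14030243e+00, -3.94260145e-06,  2.68176000e+00]), 'contact_force': array([-0.67612255,  0.51891324,  0.38319774]), 'wrist_torque': array([0.02415458, 0.02479656, 0.0361469 ]), 'grasp_force': 0.0, 'opening': 1.0022274569755434}
```

View pics/t0.png

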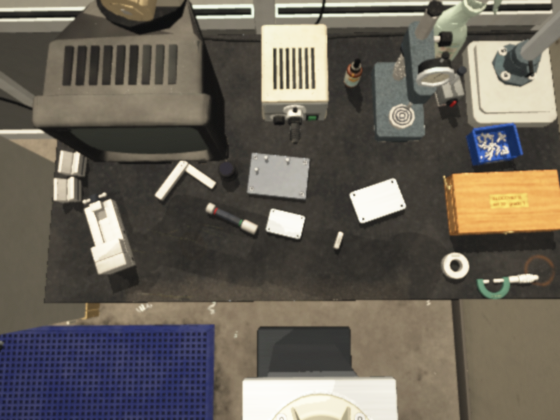

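View pics/s0.png

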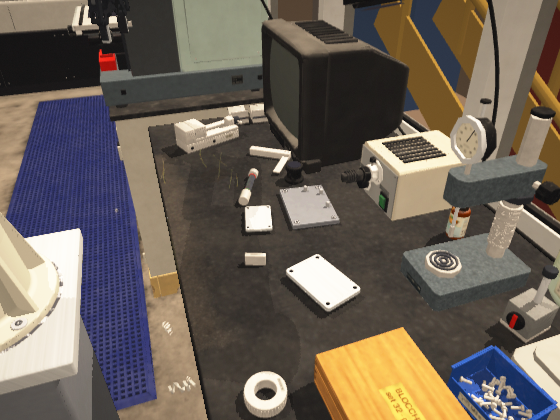

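The listed cover is at top (286,224), with the nest at (278,176) and its pins at the far and left edges. The larger decoy cover is at (377,201), the plug gauge at (232,219) and the gauge block at (338,241). Next I measure their positions.

Run:
```python
from h import *
for f,zs in(('t0.png',{'cover':(286,224,12),'nest':(285,185,10),'block':(338,241,20),'plug':(232,219,12)}),('s0.png',{'cover':(258,219,12),'nest':(310,213,10),'block':(255,259,20)})):
    im=np.load('pics/'+f+'.npz'); g=cv2.cvtColor(im['pixels'],cv2.COLOR_RGB2GRAY).astype(np.uint8)
    for n,(u,v,z) in zs.items():
        x0,y0=u-50,v-50; c=g[y0:y0+100,x0:x0+100]; c=cv2.resize(c,None,fx=4,fy=4,interpolation=cv2.INTER_CUBIC)
        s=int(np.median(g[v-2:v+3,u-2:u+3])); t=(s+35)//2
        m=(c>t).astype(np.uint8); 
        if n=='nest': m=((c>t)&(c<s+60)).astype(np.uint8)
        k,l=cv2.connectedComponents(m); lab=l[200,200]; mm=(l==lab).astype(np.uint8)
        ct=max(cv2.findContours(mm,0,1)[0],key=cv2.contourArea)[:,0,:]
        W=np.array([ray(im,(p[0]-1.5)/4+x0,(p[1]-1.5)/4+y0,z)[:2] for p in ct],np.float32)
        rc=cv2.minAreaRect(W); print(f,n,s,np.round(rc[0],1),np.round(rc[1],1),round(rc[2],1))
im=np.load('pics/t0.png.npz')
o=cv2.resize(im['pixels'][140:260,190:350,::-1],(800,600),interpolation=cv2.INTER_CUBIC);cv2.imwrite('pics/t0c.png',o)
```

```text
t0.png cover 251 [476.4  68.2] [78.7 52.6] 75.8
t0.png nest 181 [584.3  82.1] [131.4  94.2] 83.1
t0.png block 204 [438.7 -45.4] [12.5 38.2] 69.9
t0.png plug 81 [490.4 185.6] [126.3  29.3] 65.6
s0.png cover 252 [474.8  61.7] [83.2 50.6] 75.9
s0.png nest 195 [582.9  79.9] [137.9  92.8] 83.2
s0.png block 157 [434.8 -59.3] [33.4 36.8] 71.2
```

View pics/t0c.png

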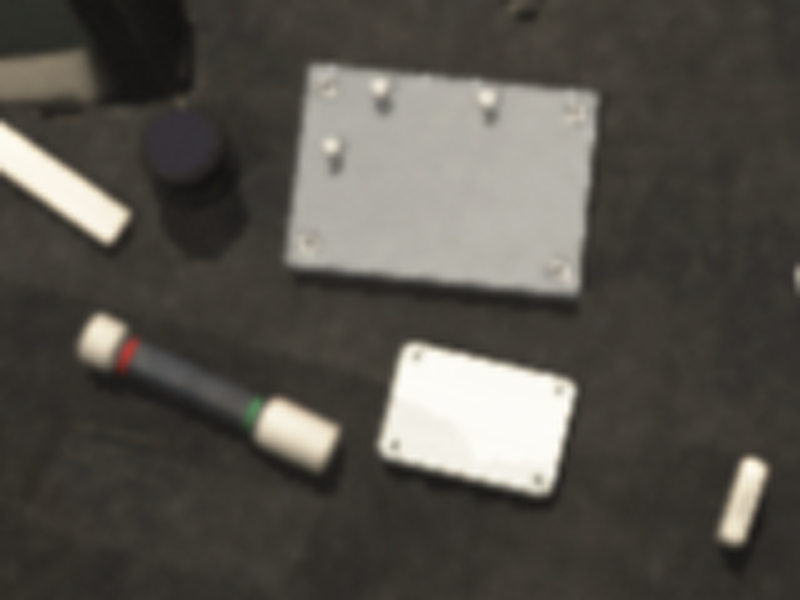

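Nest: centre about (584,81.5), yaw about -6.9°. Cover: about (476,66.5), yaw about -14°, which puts it at (-112,-36) from the seat, within the stated range. I'll move to just behind the cover.

Emit:
play_rows(
  rows=[
    {"dp": [-0.575, -0.62, 0], "turn": [0, 0, 0], "fingers": 0.6},
    {"dp": [-0.575, -0.62, 0], "turn": [0, 0, 0], "fingers": 0.6},
    {"dp": [-0.575, -0.62, 0], "turn": [0, 0, 0], "fingers": 0.6},
    {"dp": [-0.575, -0.62, 0], "turn": [0, 0, 0], "fingers": 0.6},
    {"dp": [-0.575, -0.62, 0], "turn": [0, 0, 0], "fingers": 0.6},
  ],
)

```text
clock: 0.52
eef_pos: [325.3, 396.2, 194.7]
tcp_rot: [-3.141, -0.0, 2.682]
contact_force: [1.5, -0.6, -1.3]
opening: 0.401
grasp_force: 0.0
```

Emit:
play_rows(
  rows=[
    {"dp": [-0.575, -0.62, 0], "turn": [0, 0, 0], "fingers": 0.6},
    {"dp": [-0.575, -0.62, 0], "turn": [0, 0, 0], "fingers": 0.6},
    {"dp": [-0.575, -0.62, 0], "turn": [0, 0, 0], "fingers": 0.6},
    {"dp": [-0.575, -0.62, 0], "turn": [0, 0, 0], "fingers": 0.6},
    {"dp": [-0.575, -0.62, 0], "turn": [0, 0, 0], "fingers": 0.6},
  ],
)

```text
clock: 0.93
eef_pos: [373.3, 234.1, 195.0]
tcp_rot: [-3.141, -0.0, 2.682]
contact_force: [0.7, 0.3, -0.2]
opening: 0.397
grasp_force: 0.0
```

Emit:
play_rows(
  rows=[
    {"dp": [-0.575, -0.62, 0], "turn": [0, 0, 0], "fingers": 0.6},
    {"dp": [-0.575, -0.62, 0], "turn": [0, 0, 0], "fingers": 0.6},
    {"dp": [-0.575, -0.62, 0], "turn": [0, 0, 0], "fingers": 0.6},
    {"dp": [-0.575, -0.62, 0], "turn": [0, 0, 0], "fingers": 0.6},
    {"dp": [-0.575, -0.62, 0], "turn": [0, 0, 0], "fingers": 0.6},
  ],
)

```text
clock: 1.35
eef_pos: [421.4, 71.9, 195.0]
tcp_rot: [-3.142, -0.0, 2.682]
contact_force: [0.0, -0.0, 0.8]
opening: 0.402
grasp_force: 0.0
```

Emit:
play_rows(
  rows=[
    {"dp": [0, 0, 0], "turn": [0, 0, -0.8], "fingers": 0.6},
    {"dp": [0, 0, 0], "turn": [0, 0, -0.8], "fingers": 0.6},
    {"dp": [0, 0, 0], "turn": [0, 0, -0.8], "fingers": 0.6},
    {"dp": [0, 0, 0], "turn": [0, 0, -0.83], "fingers": 0.6},
    {"dp": [0, 0, 0], "turn": [0, 0, 0], "fingers": 0.6},
  ],
)

```text
clock: 1.77
eef_pos: [421.2, 73.4, 194.9]
tcp_rot: [-3.141, -0.0, 3.024]
contact_force: [0.5, 0.4, -0.5]
opening: 0.395
grasp_force: 0.0
```

Run:
```python
from h import *
s=r.sense();print({k:np.round(v,3) for k,v in s.items()})
im=snap('wrist','w1.png');print(np.round(im['pose'],3).tolist(),im['fx'],im['cx'],im['cy'])
```

```text
{'clock': np.float64(1.767), 'qpos': array([ 0.169,  0.038,  2.032, -0.   ,  1.072, -1.284]), 'qvel': array([ 0.006, -0.002, -0.002,  0.001,  0.   ,  0.161]), 'joint_efforts': array([-1.900e-01, -3.537e+01, -3.248e+01, -6.000e-03,  0.000e+00,
       -1.566e+00]), 'eef_pos': array([421.224,  73.409, 194.896]), 'tcp_rot': array([-3.141, -0.   ,  3.024]), 'contact_force': array([ 0.506,  0.431, -0.451]), 'wrist_torque': array([0.01 , 0.024, 0.027]), 'grasp_force': np.float64(0.0), 'opening': np.float64(0.395)}
[[0.119, 0.952, 0.283, 349.873], [0.993, -0.113, -0.035, 80.857], [-0.001, 0.286, -0.958, 373.986], [0.0, 0.0, 0.0, 1.0]] 345.43330027726745 279.7863950465151 213.743817659956
```

View pics/w1.png

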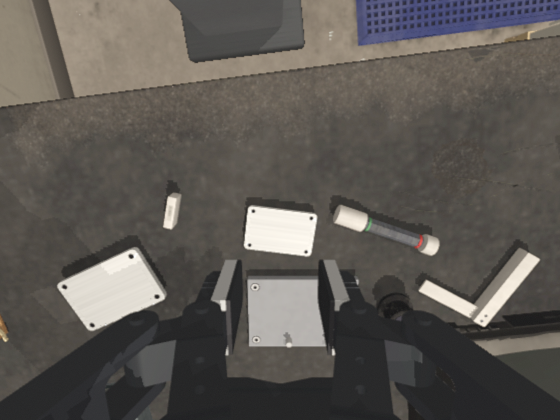

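The wrist view shows the cover at (280,231), the nest front edge at about row 278 with its left part hidden behind the fingers, and the plug gauge clear to the right. I'll refine the cover pose from this view.

Run:
```python
from h import *
im=np.load('pics/w1.png.npz'); g=cv2.cvtColor(im['pixels'],cv2.COLOR_RGB2GRAY)
def rect(u,v,w,z,thr,hi=256):
    x0,y0=u-w,v-w; c=cv2.resize(g[y0:y0+2*w,x0:x0+2*w],None,fx=4,fy=4,interpolation=cv2.INTER_CUBIC)
    l=cv2.connectedComponents(((c>thr)&(c<hi)).astype(np.uint8))[1]; mm=(l==l[4*w,4*w]).astype(np.uint8)
    ct=max(cv2.findContours(mm,0,1)[0],key=cv2.contourArea)[:,0,:]
    W=np.array([ray(im,(p[0]-1.5)/4+x0,(p[1]-1.5)/4+y0,z)[:2] for p in ct],np.float32); return cv2.minAreaRect(W),W
print(rect(280,231,45,12,130)[0])
print(rect(172,212,30,20,130)[0])
# nest front edge: column scan
P=[]
for u in range(252,316,4):
    col=g[258:300,u].astype(float); k=np.argmax(np.diff(col)); P.append(ray(im,u,258+k+.5,10)[:2])
P=np.array(P); f=np.polyfit(P[:,1],P[:,0],1); print('front edge x at y=81.5',np.polyval(f,81.5),'slope deg',np.degrees(np.arctan(f[0])),np.round(P[:,0],1))
```

```text
((477.0404357910156, 65.24079132080078), (77.60273742675781, 52.34673309326172), 75.69635772705078)
((437.9259948730469, -46.70818328857422), (13.904757499694824, 41.049171447753906), 70.09749603271484)
front edge x at y=81.5 539.2737311490846 slope deg 4.080040317865428 [539.5 538.8 532.9 534.7 535.3 535.8 535.1 536.9 537.5 538.  538.6 539.1
 539.7 540.2 540.8 541.3]
```

Emit:
play_rows(
  rows=[
    {"dp": [0, 0, 0], "turn": [0, -0.85, 0], "fingers": 0.6},
    {"dp": [0, 0, 0], "turn": [0, -0.85, 0], "fingers": 0.6},
    {"dp": [0, 0, 0], "turn": [0, -0.8, 0], "fingers": 0.6},
    {"dp": [0.12, 0, 0.45], "turn": [0, 0, 0], "fingers": 0.6},
    {"dp": [0.12, 0, 0.45], "turn": [0, 0, 0], "fingers": 0.6},
  ],
)

```text
clock: 2.23
eef_pos: [421.1, 74.2, 158.4]
tcp_rot: [3.139, 0.265, 3.018]
contact_force: [0.1, 0.4, -0.8]
opening: 0.4
grasp_force: 0.0
```

Emit:
play_rows(
  rows=[
    {"dp": [0.12, 0, 0.45], "turn": [0, 0, 0], "fingers": 0.6},
    {"dp": [0.12, 0, 0.45], "turn": [0, 0, 0], "fingers": 0.6},
    {"dp": [0.12, 0, 0.45], "turn": [0, 0, 0], "fingers": 0.6},
    {"dp": [0.12, 0, 0.45], "turn": [0, 0, 0], "fingers": 0.6},
    {"dp": [0.12, 0, 0.45], "turn": [0, 0, 0], "fingers": 0.6},
  ],
)

```text
clock: 2.65
eef_pos: [421.5, 73.8, 63.9]
tcp_rot: [3.14, 0.262, 3.017]
contact_force: [0.9, -0.8, 0.6]
opening: 0.403
grasp_force: 0.0
```

Emit:
play_rows(
  rows=[
    {"dp": [0.12, 0, 0.45], "turn": [0, 0, 0], "fingers": 0.6},
    {"dp": [0.12, 0, 0.45], "turn": [0, 0, 0], "fingers": 0.6},
    {"dp": [0.08, 0, 0.3], "turn": [0, 0, 0], "fingers": 0.6},
    {"dp": [0, 0, 0], "turn": [0, 0, 0], "fingers": 0.6},
    {"dp": [0, 0, 0], "turn": [0, 0, 0], "fingers": 0.6},
  ],
)

```text
clock: 3.07
eef_pos: [421.0, 73.5, 14.5]
tcp_rot: [-3.141, 0.26, 3.019]
contact_force: [-0.1, 0.2, 0.9]
opening: 0.402
grasp_force: 0.0
```

Run:
```python
from h import *
im=snap('side','s2.png')
o=cv2.resize(im['pixels'][140:290,180:380,::-1],(800,600),interpolation=cv2.INTER_CUBIC);cv2.imwrite('pics/s2c.png',o)
```

```text
(no output)
```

View pics/s2c.png

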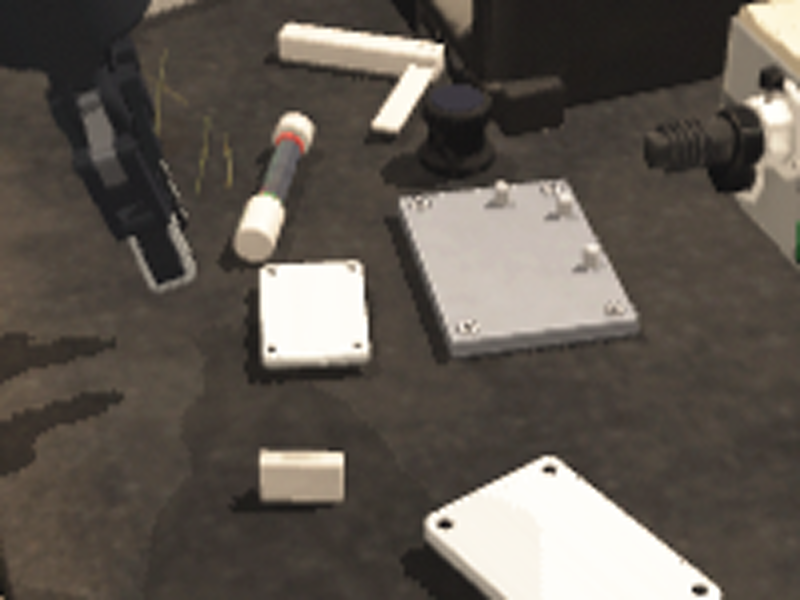

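The fingertip, at crop (155–195, 270–290), is behind the cover and tilted forward. I'll lower it slowly until it feels the surface.

Emit:
play_rows(
  rows=[
    {"dp": [0.019, 0, 0.072], "turn": [0, 0, 0], "fingers": 0.6},
    {"dp": [0.019, 0, 0.072], "turn": [0, 0, 0], "fingers": 0.6},
    {"dp": [0.01, 0, 0.036], "turn": [0, 0, 0], "fingers": 0.6},
    {"dp": [0, 0, 0], "turn": [0, 0, 0], "fingers": 0.6},
  ],
)

```text
clock: 3.45
eef_pos: [421.8, 73.6, 7.7]
tcp_rot: [3.141, 0.262, 3.02]
contact_force: [-0.5, -0.1, -0.9]
opening: 0.398
grasp_force: 0.0
```

Emit:
play_rows(
  rows=[
    {"dp": [0.01, 0, 0.036], "turn": [0, 0, 0], "fingers": 0.6},
    {"dp": [0, 0, 0], "turn": [0, 0, 0], "fingers": 0.6},
  ],
)

```text
clock: 3.62
eef_pos: [421.7, 73.6, 6.0]
tcp_rot: [3.142, 0.262, 3.02]
contact_force: [0.6, -0.2, 0.9]
opening: 0.398
grasp_force: 0.0
```

Emit:
play_rows(
  rows=[
    {"dp": [0.01, 0, 0.036], "turn": [0, 0, 0], "fingers": 0.6},
    {"dp": [0, 0, 0], "turn": [0, 0, 0], "fingers": 0.6},
  ],
)

```text
clock: 3.78
eef_pos: [421.6, 73.6, 4.4]
tcp_rot: [-3.142, 0.262, 3.02]
contact_force: [-0.8, -0.5, 0.6]
opening: 0.401
grasp_force: 0.0
```

Emit:
play_rows(
  rows=[
    {"dp": [0.005, 0, 0.02], "turn": [0, 0, 0], "fingers": 0.6},
    {"dp": [0, 0, 0], "turn": [0, 0, 0], "fingers": 0.6},
  ],
)

```text
clock: 3.95
eef_pos: [421.6, 73.6, 3.6]
tcp_rot: [-3.142, 0.262, 3.02]
contact_force: [0.5, -0.7, -0.1]
opening: 0.398
grasp_force: 0.0
```

Emit:
play_rows(
  rows=[
    {"dp": [0.008, 0, 0.03], "turn": [0, 0, 0], "fingers": 0.6},
    {"dp": [0, 0, 0], "turn": [0, 0, 0], "fingers": 0.6},
  ],
)

```text
clock: 4.12
eef_pos: [421.6, 73.6, 2.4]
tcp_rot: [-3.142, 0.262, 3.02]
contact_force: [0.3, -0.7, 0.8]
opening: 0.399
grasp_force: 0.0
```

Emit:
play_rows(
  rows=[
    {"dp": [0.008, 0, 0.03], "turn": [0, 0, 0], "fingers": 0.6},
    {"dp": [0, 0, 0], "turn": [0, 0, 0], "fingers": 0.6},
  ],
)

```text
clock: 4.28
eef_pos: [421.6, 73.6, 1.1]
tcp_rot: [-3.142, 0.262, 3.02]
contact_force: [-0.8, 0.4, -0.3]
opening: 0.401
grasp_force: 0.0
```

Emit:
play_rows(
  rows=[
    {"dp": [0.008, 0, 0.03], "turn": [0, 0, 0], "fingers": 0.6},
    {"dp": [0, 0, 0], "turn": [0, 0, 0], "fingers": 0.6},
  ],
)

```text
clock: 4.45
eef_pos: [421.6, 73.6, -0.2]
tcp_rot: [-3.142, 0.262, 3.02]
contact_force: [0.1, 0.4, 0.2]
opening: 0.399
grasp_force: 0.0
```

Emit:
play_rows(
  rows=[
    {"dp": [0.006, 0, 0.024], "turn": [0, 0, 0], "fingers": 0.6},
    {"dp": [0, 0, 0], "turn": [0, 0, 0], "fingers": 0.6},
  ],
)

```text
clock: 4.62
eef_pos: [421.6, 73.6, -1.1]
tcp_rot: [-3.142, 0.262, 3.02]
contact_force: [-0.5, 0.0, -0.4]
opening: 0.402
grasp_force: 0.0
```

Emit:
play_rows(
  rows=[
    {"dp": [0.006, 0, 0.024], "turn": [0, 0, 0], "fingers": 0.6},
    {"dp": [0, 0, 0], "turn": [0, 0, 0], "fingers": 0.6},
  ],
)

```text
clock: 4.78
eef_pos: [421.7, 73.6, -2.1]
tcp_rot: [-3.142, 0.262, 3.02]
contact_force: [-0.3, 0.1, 0.5]
opening: 0.4
grasp_force: 0.0
```

Emit:
play_rows(
  rows=[
    {"dp": [0.006, 0, 0.024], "turn": [0, 0, 0], "fingers": 0.6},
    {"dp": [0, 0, 0], "turn": [0, 0, 0], "fingers": 0.6},
  ],
)

```text
clock: 4.95
eef_pos: [421.7, 73.6, -3.1]
tcp_rot: [-3.142, 0.262, 3.02]
contact_force: [-0.2, 0.3, -0.1]
opening: 0.4
grasp_force: 0.0
```

Emit:
play_rows(
  rows=[
    {"dp": [0.006, 0, 0.024], "turn": [0, 0, 0], "fingers": 0.6},
    {"dp": [0, 0, 0], "turn": [0, 0, 0], "fingers": 0.6},
  ],
)

```text
clock: 5.12
eef_pos: [421.7, 73.6, -4.1]
tcp_rot: [-3.142, 0.262, 3.02]
contact_force: [0.3, 0.4, 0.2]
opening: 0.399
grasp_force: 0.0
```

Emit:
play_rows(
  rows=[
    {"dp": [0.006, 0, 0.024], "turn": [0, 0, 0], "fingers": 0.6},
    {"dp": [0, 0, 0], "turn": [0, 0, 0], "fingers": 0.6},
  ],
)

```text
clock: 5.28
eef_pos: [421.7, 73.6, -5.0]
tcp_rot: [-3.142, 0.262, 3.02]
contact_force: [-0.3, 0.0, 0.2]
opening: 0.399
grasp_force: 0.0
```

Run:
```python
from h import *
from scipy.spatial.transform import Rotation as R
im=snap('side','s3.png'); s=r.sense(); print(np.round(s['eef_pos'],1),np.round(s['contact_force'],1))
M=R.from_euler('xyz',s['tcp_rot']).as_matrix()
for back in(0,4,8):
  for y in(-17,-31.5):
    P=s['eef_pos']+np.array([[11,y,-back],[-11,y,-back]])@M.T
    print(back,y,np.round(P[:,2],1),np.round((proj(im,P)-[190,160])*[8,8]).tolist())
o=cv2.resize(im['pixels'][160:235,190:290,::-1],(800,600),interpolation=cv2.INTER_CUBIC);cv2.imwrite('pics/s3c.png',o)
```

```text
[421.7  73.6  -5. ] [-0.3 -0.   0. ]
0 -17 [-7.9 -2.2] [[282.0, 587.0], [371.0, 557.0]]
0 -31.5 [-7.9 -2.2] [[289.0, 625.0], [378.0, 594.0]]
4 -17 [-4.   1.7] [[277.0, 575.0], [365.0, 544.0]]
4 -31.5 [-4.   1.7] [[283.0, 612.0], [373.0, 581.0]]
8 -17 [-0.1  5.5] [[271.0, 562.0], [360.0, 532.0]]
8 -31.5 [-0.1  5.5] [[277.0, 600.0], [367.0, 569.0]]
```

View pics/s3c.png

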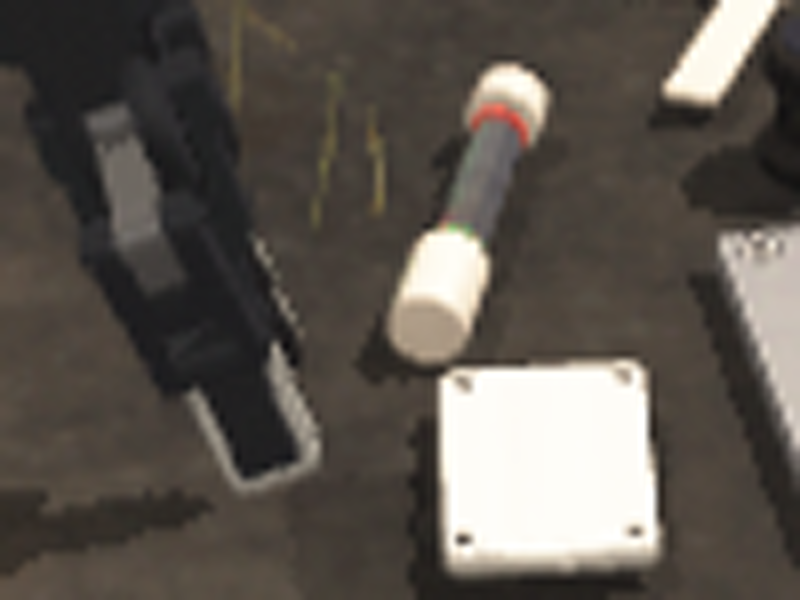

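Emit:
play_rows(
  rows=[
    {"dp": [0.006, 0, 0.024], "turn": [0, 0, 0], "fingers": 0.6},
    {"dp": [0, 0, 0], "turn": [0, 0, 0], "fingers": 0.6},
  ],
)

```text
clock: 5.5
eef_pos: [421.7, 73.6, -6.0]
tcp_rot: [-3.142, 0.262, 3.02]
contact_force: [0.3, 0.1, -0.4]
opening: 0.394
grasp_force: 0.0
```

Emit:
play_rows(
  rows=[
    {"dp": [0.006, 0, 0.024], "turn": [0, 0, 0], "fingers": 0.6},
    {"dp": [0, 0, 0], "turn": [0, 0, 0], "fingers": 0.6},
  ],
)

```text
clock: 5.67
eef_pos: [421.7, 73.6, -7.0]
tcp_rot: [-3.142, 0.262, 3.02]
contact_force: [-0.0, 0.5, 0.1]
opening: 0.401
grasp_force: 0.0
```

Emit:
play_rows(
  rows=[
    {"dp": [0.006, 0, 0.024], "turn": [0, 0, 0], "fingers": 0.6},
    {"dp": [0, 0, 0], "turn": [0, 0, 0], "fingers": 0.6},
  ],
)

```text
clock: 5.83
eef_pos: [421.7, 73.6, -8.0]
tcp_rot: [-3.142, 0.262, 3.02]
contact_force: [0.2, -0.7, 0.8]
opening: 0.401
grasp_force: 0.0
```

Run:
```python
from h import *
im=np.load('pics/w1.png.npz'); T=np.array([421.2,73.4,194.9]); n=np.radians(-6.9); X=np.array([np.cos(n),np.sin(n),0]);Y=np.array([-np.sin(n),np.cos(n),0])
for b in(0,5,10,15):
  for y in(17,24,31.5,-17,-24,-31.5):
    P=[T+s*11*X+y*Y+[0,0,b] for s in(-1,1)]; print(b,y,np.round(proj(im,P)).tolist())
cv2.imwrite('pics/w1c.png',cv2.resize(im['pixels'][240:390,180:380,::-1],(800,600),interpolation=cv2.INTER_CUBIC)*1)
```

```text
0 17 [[313.0, 227.0], [312.0, 264.0]]
0 24 [[326.0, 227.0], [324.0, 264.0]]
0 31.5 [[340.0, 227.0], [338.0, 264.0]]
0 -17 [[251.0, 227.0], [252.0, 263.0]]
0 -24 [[238.0, 227.0], [240.0, 263.0]]
0 -31.5 [[225.0, 227.0], [226.0, 263.0]]
5 17 [[314.0, 230.0], [313.0, 267.0]]
5 24 [[327.0, 230.0], [326.0, 267.0]]
5 31.5 [[341.0, 230.0], [339.0, 267.0]]
5 -17 [[250.0, 230.0], [251.0, 267.0]]
5 -24 [[237.0, 230.0], [239.0, 267.0]]
5 -31.5 [[223.0, 230.0], [225.0, 267.0]]
10 17 [[315.0, 233.0], [314.0, 271.0]]
10 24 [[328.0, 233.0], [327.0, 271.0]]
10 31.5 [[343.0, 233.0], [341.0, 272.0]]
10 -17 [[250.0, 233.0], [250.0, 271.0]]
10 -24 [[236.0, 233.0], [237.0, 271.0]]
10 -31.5 [[222.0, 233.0], [224.0, 271.0]]
15 17 [[316.0, 236.0], [315.0, 276.0]]
15 24 [[330.0, 236.0], [328.0, 276.0]]
15 31.5 [[345.0, 236.0], [342.0, 276.0]]
15 -17 [[249.0, 236.0], [250.0, 276.0]]
15 -24 [[235.0, 236.0], [236.0, 276.0]]
15 -31.5 [[220.0, 236.0], [222.0, 276.0]]
```

View pics/w1c.png

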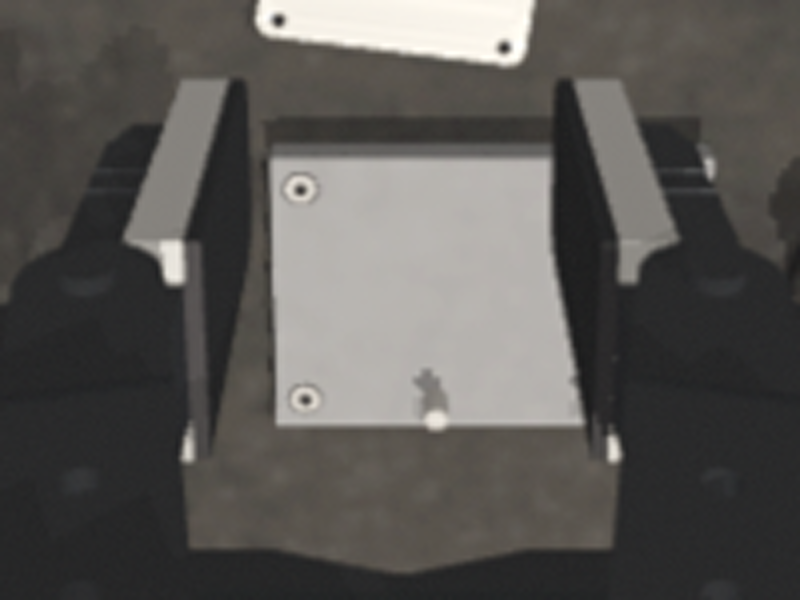

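The fingertips seem to sit well behind the stated TCP: both the wrist and side views suggest about 30 mm. I'll check `tcp_to_grasp` and keep probing.

```bash
python3 -c "
from rig import r
print(r.tcp_to_grasp,[a for a in dir(r) if a[0]!='_'])"
```

```text
18.700000000000003 ['MotionError', 'grab_frame', 'sense', 'sign_off', 'tcp_to_grasp']
```

Emit:
play_rows(
  rows=[
    {"dp": [0.01, 0, 0.036], "turn": [0, 0, 0], "fingers": 0.6},
    {"dp": [0.0, 0, 0], "turn": [0, 0, 0], "fingers": 0.6},
  ],
)

```text
clock: 6.0
eef_pos: [421.7, 73.6, -9.6]
tcp_rot: [-3.142, 0.262, 3.02]
contact_force: [0.5, -0.4, -0.7]
opening: 0.395
grasp_force: 0.0
```

Emit:
play_rows(
  rows=[
    {"dp": [0.01, 0, 0.036], "turn": [0, 0, 0], "fingers": 0.6},
    {"dp": [0.0, 0, 0], "turn": [0, 0, 0], "fingers": 0.6},
  ],
)

```text
clock: 6.17
eef_pos: [421.7, 73.6, -11.1]
tcp_rot: [-3.141, 0.262, 3.02]
contact_force: [-0.5, -0.6, 0.3]
opening: 0.395
grasp_force: 0.0
```

Emit:
play_rows(
  rows=[
    {"dp": [0.01, 0, 0.036], "turn": [0, 0, 0], "fingers": 0.6},
    {"dp": [0.0, 0, 0], "turn": [0, 0, 0], "fingers": 0.6},
  ],
)

```text
clock: 6.33
eef_pos: [421.7, 73.6, -12.6]
tcp_rot: [-3.142, 0.262, 3.02]
contact_force: [-0.5, -0.2, -0.8]
opening: 0.402
grasp_force: 0.0
```

Emit:
play_rows(
  rows=[
    {"dp": [0.02, 0, 0.072], "turn": [0, 0, 0], "fingers": 0.6},
    {"dp": [0.02, 0, 0.072], "turn": [0, 0, 0], "fingers": 0.6},
    {"dp": [0.0, 0, 0], "turn": [0, 0, 0], "fingers": 0.6},
  ],
)

```text
clock: 6.58
eef_pos: [421.5, 73.5, -18.7]
tcp_rot: [-3.141, 0.261, 3.02]
contact_force: [0.4, -0.3, -0.7]
opening: 0.401
grasp_force: 0.0
```

Run:
```python
from h import *
im=snap('side','s4.png'); s=r.sense(); print(np.round(s['eef_pos'],1),np.round(s['contact_force'],1))
o=cv2.resize(im['pixels'][160:235,190:290,::-1],(800,600),interpolation=cv2.INTER_CUBIC);cv2.imwrite('pics/s4c.png',cv2.convertScaleAbs(o,alpha=1.6,beta=10))
```

```text
[421.5  73.5 -18.6] [ 0.1 -0.1  0.1]
```

View pics/s4c.png

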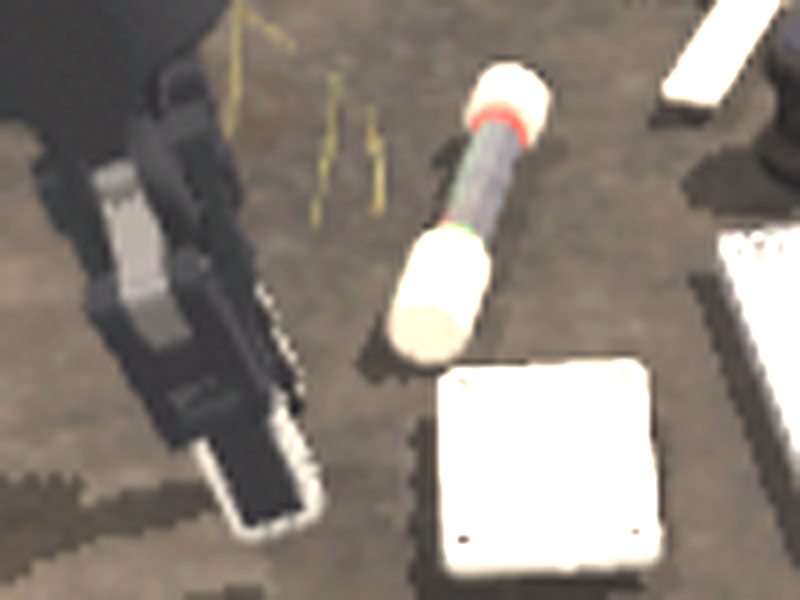

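The near fingertip, at about (250,540)–(322,500), is still roughly 10 mm above its shadow at (230,590). The probing continues.

Emit:
play_rows(
  rows=[
    {"dp": [0.02, 0, 0.072], "turn": [0, 0, 0], "fingers": 0.6},
    {"dp": [0.0, 0, 0], "turn": [0, 0, 0], "fingers": 0.6},
  ],
)

```text
clock: 6.8
eef_pos: [421.6, 73.6, -21.5]
tcp_rot: [-3.142, 0.262, 3.02]
contact_force: [-1.0, -0.0, 1.1]
opening: 0.401
grasp_force: 0.0
```

Emit:
play_rows(
  rows=[
    {"dp": [0.01, 0, 0.036], "turn": [0, 0, 0], "fingers": 0.6},
    {"dp": [0.0, 0, 0], "turn": [0, 0, 0], "fingers": 0.6},
  ],
)

```text
clock: 6.97
eef_pos: [421.6, 73.6, -22.9]
tcp_rot: [-3.142, 0.262, 3.02]
contact_force: [0.1, -0.6, 0.1]
opening: 0.402
grasp_force: 0.0
```

Emit:
play_rows(
  rows=[
    {"dp": [0.01, 0, 0.036], "turn": [0, 0, 0], "fingers": 0.6},
    {"dp": [0.0, 0, 0], "turn": [0, 0, 0], "fingers": 0.6},
  ],
)

```text
clock: 7.13
eef_pos: [421.6, 73.6, -24.4]
tcp_rot: [-3.142, 0.262, 3.02]
contact_force: [0.1, 0.3, -0.7]
opening: 0.402
grasp_force: 0.0
```

Emit:
play_rows(
  rows=[
    {"dp": [0.01, 0, 0.036], "turn": [0, 0, 0], "fingers": 0.6},
    {"dp": [0.0, 0, 0], "turn": [0, 0, 0], "fingers": 0.6},
  ],
)

```text
clock: 7.3
eef_pos: [421.6, 73.6, -26.0]
tcp_rot: [-3.142, 0.262, 3.02]
contact_force: [-0.7, -0.6, 0.5]
opening: 0.402
grasp_force: 0.0
```

Emit:
play_rows(
  rows=[
    {"dp": [0.01, 0, 0.036], "turn": [0, 0, 0], "fingers": 0.6},
    {"dp": [0.0, 0, 0], "turn": [0, 0, 0], "fingers": 0.6},
  ],
)

```text
clock: 7.47
eef_pos: [421.5, 73.6, -27.5]
tcp_rot: [-3.142, 0.262, 3.02]
contact_force: [0.4, -0.9, -0.1]
opening: 0.401
grasp_force: 0.0
```

Emit:
play_rows(
  rows=[
    {"dp": [0.007, 0, 0.025], "turn": [0, 0, 0], "fingers": 0.6},
    {"dp": [0.0, 0, 0], "turn": [0, 0, 0], "fingers": 0.6},
  ],
)

```text
clock: 7.63
eef_pos: [421.6, 73.6, -28.5]
tcp_rot: [-3.142, 0.262, 3.02]
contact_force: [-0.3, 0.5, -0.0]
opening: 0.401
grasp_force: 0.0
```

Emit:
play_rows(
  rows=[
    {"dp": [0.007, 0, 0.025], "turn": [0, 0, 0], "fingers": 0.6},
    {"dp": [0.0, 0, 0], "turn": [0, 0, 0], "fingers": 0.6},
  ],
)

```text
clock: 7.8
eef_pos: [421.5, 73.6, -29.6]
tcp_rot: [-3.142, 0.262, 3.02]
contact_force: [-0.1, -0.1, -0.6]
opening: 0.396
grasp_force: 0.0
```

Emit:
play_rows(
  rows=[
    {"dp": [0.007, 0, 0.025], "turn": [0, 0, 0], "fingers": 0.6},
    {"dp": [0.0, 0, 0], "turn": [0, 0, 0], "fingers": 0.6},
  ],
)

```text
clock: 7.97
eef_pos: [421.6, 73.6, -30.6]
tcp_rot: [-3.142, 0.262, 3.02]
contact_force: [0.3, 0.6, 0.1]
opening: 0.398
grasp_force: 0.0
```

Run:
```python
from h import *
im=np.load('pics/s4.png.npz')
for b in(24,28,32,36,40):
  for y in(-20,-24):
    n=np.radians(-6.9);X=np.array([np.cos(n),np.sin(n),0]);Y=np.array([-np.sin(n),np.cos(n),0]);T=np.array([421.5,73.5,-18.7])
    bk=T-(11*.966+b*.259)*X+y*Y+[0,0,-2.85+.966*b]; fr=T-(-11*.966+b*.259)*X+y*Y+[0,0,2.85+.966*b]
    print(b,y,round(bk[2],1),np.round((proj(im,[bk,fr,bk*[1,1,0]])-[190,160])*8).tolist())
```

```text
24 -20 1.6 [[254.0, 567.0], [343.0, 536.0], [254.0, 572.0]]
24 -24 1.6 [[255.0, 577.0], [345.0, 546.0], [256.0, 582.0]]
28 -20 5.5 [[248.0, 554.0], [337.0, 523.0], [250.0, 573.0]]
28 -24 5.5 [[249.0, 564.0], [339.0, 533.0], [251.0, 583.0]]
32 -20 9.4 [[242.0, 541.0], [332.0, 510.0], [245.0, 573.0]]
32 -24 9.4 [[244.0, 551.0], [334.0, 520.0], [247.0, 583.0]]
36 -20 13.2 [[236.0, 528.0], [326.0, 498.0], [241.0, 574.0]]
36 -24 13.2 [[238.0, 539.0], [328.0, 508.0], [242.0, 584.0]]
40 -20 17.1 [[230.0, 516.0], [320.0, 485.0], [236.0, 574.0]]
40 -24 17.1 [[232.0, 526.0], [322.0, 495.0], [238.0, 585.0]]
```

Emit:
play_rows(
  rows=[
    {"dp": [0.007, 0, 0.025], "turn": [0, 0, 0], "fingers": 0.6},
    {"dp": [0.0, 0, 0], "turn": [0, 0, 0], "fingers": 0.6},
  ],
)

```text
clock: 8.13
eef_pos: [421.5, 73.6, -31.6]
tcp_rot: [-3.142, 0.262, 3.02]
contact_force: [-0.1, 0.2, 0.2]
opening: 0.399
grasp_force: 0.0
```

Emit:
play_rows(
  rows=[
    {"dp": [0.007, 0, 0.025], "turn": [0, 0, 0], "fingers": 0.6},
    {"dp": [0.0, 0, 0], "turn": [0, 0, 0], "fingers": 0.6},
  ],
)

```text
clock: 8.3
eef_pos: [421.5, 73.6, -32.6]
tcp_rot: [-3.142, 0.262, 3.02]
contact_force: [0.1, 0.6, 0.0]
opening: 0.401
grasp_force: 0.0
```

Emit:
play_rows(
  rows=[
    {"dp": [0.007, 0, 0.025], "turn": [0, 0, 0], "fingers": 0.6},
    {"dp": [0.0, 0, 0], "turn": [0, 0, 0], "fingers": 0.6},
  ],
)

```text
clock: 8.47
eef_pos: [421.5, 73.6, -33.7]
tcp_rot: [3.142, 0.262, 3.02]
contact_force: [0.9, -0.8, 0.2]
opening: 0.398
grasp_force: 0.1
```

Emit:
play_rows(
  rows=[
    {"dp": [0.007, 0, 0.025], "turn": [0, 0, 0], "fingers": 0.6},
    {"dp": [0.0, 0, 0], "turn": [0, 0, 0], "fingers": 0.6},
  ],
)

```text
clock: 8.63
eef_pos: [421.7, 73.6, -34.2]
tcp_rot: [3.141, 0.263, 3.02]
contact_force: [-4.7, 0.9, 17.5]
opening: 0.395
grasp_force: 8.8
```

Emit:
play_rows(
  rows=[
    {"dp": [0.007, 0, 0.025], "turn": [0, 0, 0], "fingers": 0.6},
    {"dp": [0.0, 0, 0], "turn": [0, 0, 0], "fingers": 0.6},
  ],
)

```text
clock: 8.8
eef_pos: [421.8, 73.6, -34.6]
tcp_rot: [3.141, 0.264, 3.02]
contact_force: [-11.1, -0.1, 39.0]
opening: 0.401
grasp_force: 19.5
```

Run:
```python
from h import *
im=snap('side','s5.png'); s=r.sense(); print(np.round(s['eef_pos'],1),np.round(s['contact_force'],1))
g=cv2.cvtColor(im['pixels'],cv2.COLOR_RGB2GRAY)
print(g[214:236:1,208:236:2])
```

```text
[421.8  73.6 -34.5] [-11.    0.3  36.7]
[[ 30  29  30  30  31  31  30  42  41  31 120  63  65  64]
 [ 29  31  30  37  45  32  33  33  49  29  81  63  66  66]
 [ 30  30  37  47  37  34  37  30  47  29  40  66  58  59]
 [ 44  31  45  38  34  41  39  31  46  97  36  59  55  55]
 [ 70  31  34  38  41  38  36  30  38 158  48  57  53  54]
 [ 79  30  29  40  37  34  33  29  54 151  57  57  53  56]
 [ 56  34  30  35  33  32  30  32  54 140  59  57  56  59]
 [ 46  37  30  30  31  31  31  33  42 143 116  58  57  66]
 [ 47  41  30  33  70  31  31  33  34 142 106  58  59  62]
 [ 46  43  37  44 126  34  31  32  33 106 155  60  64  61]
 [ 43  43  43  49 139  32  31  33  33  94 152  63  64  61]
 [ 46  63  63  69 119  49  32  31  33  63 144  61  62  60]
 [ 64  69  72  75  92  76  32  32  31  40 142 118  58  58]
 [ 71  71  71  73  79 125  32  33  33  35 141 197  60  59]
 [ 75  74  73  72  72 140  32  32  32  32 105 166  61  59]
 [ 76  74  74  73  74 121  32  31  32  31  72 139  60  57]
 [ 78  77  77  77  77  93  70  32  31  31  82 125  58  57]
 [ 79  77  79  81  80  84 124  31  33  75 127  84  60  60]
 [ 80  77  80  81  81  62 139  51 122  87  95  63  59  60]
 [ 80  80  77  80  58  47 106 100 105  56  68  65  64  61]
 [ 82  59  57  58  47  39  56  67  54  62  66  64  65  63]
 [ 59  47  47  49  47  37  37  37  37  69  67  64  65  65]]
```

Contact is at reported z of -33.7, so the tips sit about 38 mm behind the reported TCP. I'll lift slightly, reduce the tilt to 8° and push the cover forward.

Emit:
play_rows(
  rows=[
    {"dp": [-0.01, 0, -0.036], "turn": [0, 0, 0], "fingers": 0.6},
    {"dp": [0, 0, 0], "turn": [0, 0.6, 0], "fingers": 0.6},
    {"dp": [0, 0, 0], "turn": [0, 0.57, 0], "fingers": 0.6},
    {"dp": [0, 0, 0], "turn": [0, 0, 0], "fingers": 0.6},
  ],
)

```text
clock: 9.18
eef_pos: [424.6, 69.0, -33.7]
tcp_rot: [-3.13, 0.207, 3.018]
contact_force: [0.4, -0.3, 0.4]
opening: 0.395
grasp_force: 0.0
```

Emit:
play_rows(
  rows=[
    {"dp": [-0.148, 0, 0.021], "turn": [0, 0, 0], "fingers": 0.6},
    {"dp": [-0.148, 0, 0.021], "turn": [0, 0, 0], "fingers": 0.6},
    {"dp": [-0.148, 0, 0.021], "turn": [0, 0, 0], "fingers": 0.6},
    {"dp": [-0.148, 0, 0.021], "turn": [0, 0, 0], "fingers": 0.6},
  ],
)

```text
clock: 9.52
eef_pos: [447.3, 65.1, -32.7]
tcp_rot: [-3.128, 0.207, 3.019]
contact_force: [-1.2, 0.4, 0.4]
opening: 0.397
grasp_force: 0.3
```

Emit:
play_rows(
  rows=[
    {"dp": [-0.148, 0, 0.021], "turn": [0, 0, 0], "fingers": 0.6},
    {"dp": [-0.148, 0, 0.021], "turn": [0, 0, 0], "fingers": 0.6},
    {"dp": [-0.148, 0, 0.021], "turn": [0, 0, 0], "fingers": 0.6},
    {"dp": [-0.148, 0, 0.021], "turn": [0, 0, 0], "fingers": 0.6},
    {"dp": [0, 0, 0], "turn": [0, 0, 0], "fingers": 0.6},
  ],
)

```text
clock: 9.93
eef_pos: [472.3, 62.5, -30.7]
tcp_rot: [-3.129, 0.209, 3.018]
contact_force: [0.4, 0.9, -0.1]
opening: 0.402
grasp_force: 0.0
```

```bash
cat >> h.py <<'E'
def cov(name,f,z=12,seed=None,thr=150):
    im=snap(name,f); g=cv2.cvtColor(im['pixels'],cv2.COLOR_RGB2GRAY); 
    u,v=np.round(proj(im,[*seed,z])[0]).astype(int); w=40; x0,y0=u-w,v-w
    c=cv2.resize(g[y0:y0+2*w,x0:x0+2*w],None,fx=4,fy=4,interpolation=cv2.INTER_CUBIC)
    l=cv2.connectedComponents((c>thr).astype(np.uint8))[1]; mm=(l==l[4*w,4*w]).astype(np.uint8)
    ct=max(cv2.findContours(mm,0,1)[0],key=cv2.contourArea)[:,0,:]
    W=np.array([ray(im,(p[0]-1.5)/4+x0,(p[1]-1.5)/4+y0,z)[:2] for p in ct],np.float32); rc=cv2.minAreaRect(W)
    n=np.radians(-6.9); d=np.array(rc[0])-[584,81.5]; A=np.array([[np.cos(n),np.sin(n)],[-np.sin(n),np.cos(n)]])
    print(name,'nest xy',np.round(A@d,1),'size',np.round(rc[1],1),'ang',round(rc[2],1)); return im
def tn():
    s=r.sense(); n=np.radians(-6.9); A=np.array([[np.cos(n),np.sin(n)],[-np.sin(n),np.cos(n)]])
    print('tcp nest',np.round(A@(s['eef_pos'][:2]-[584,81.5]),1),np.round(s['eef_pos'],1),'F',np.round(s['contact_force'],1),s['clock'])
E
python3 - <<'E'
from h import *
cov('side','s6.png',seed=(500,64)); cov('wrist','w6.png',seed=(500,64)); tn()
E
```

```text
side nest xy [-82.1 -30.8] size [83.3 51.5] ang 83.0
wrist nest xy [-80.7 -27.7] size [41.5 53.1] ang 83.5
tcp nest [-110.1  -32.6] [470.8  62.3 -31. ] F [ 0.4 -0.  -0.3] 10.0333
```

The cover is aligned with the nest (83°) and about 10 mm short of it. I'll lower slightly and push into contact.

Emit:
play_rows(
  rows=[
    {"dp": [0.013, 0, 0.061], "turn": [0, 0, 0], "fingers": 0.6},
    {"dp": [-0.073, 0, 0.0155], "turn": [0, 0, 0], "fingers": 0.6},
    {"dp": [-0.073, 0, 0.0155], "turn": [0, 0, 0], "fingers": 0.6},
    {"dp": [-0.05, 0, 0.0105], "turn": [0, 0, 0], "fingers": 0.6},
  ],
)

```text
clock: 10.37
eef_pos: [478.5, 61.4, -33.6]
tcp_rot: [-3.128, 0.207, 3.019]
contact_force: [0.4, 0.7, -1.0]
opening: 0.404
grasp_force: 0.3
```

Emit:
play_rows(
  rows=[
    {"dp": [-0.024, 0, 0.005], "turn": [0, 0, 0], "fingers": 0.6},
    {"dp": [-0.024, 0, 0.005], "turn": [0, 0, 0], "fingers": 0.6},
  ],
)

```text
clock: 10.53
eef_pos: [480.5, 61.1, -33.5]
tcp_rot: [-3.128, 0.207, 3.018]
contact_force: [-0.5, 1.0, 0.3]
opening: 0.399
grasp_force: 0.3
```

Emit:
play_rows(
  rows=[
    {"dp": [-0.024, 0, 0.005], "turn": [0, 0, 0], "fingers": 0.6},
  ],
)

```text
clock: 10.62
eef_pos: [481.3, 61.0, -33.5]
tcp_rot: [-3.128, 0.207, 3.018]
contact_force: [-0.2, 0.3, 0.0]
opening: 0.4
grasp_force: 0.3
```

Emit:
play_rows(
  rows=[
    {"dp": [-0.024, 0, 0.005], "turn": [0, 0, 0], "fingers": 0.6},
  ],
)

```text
clock: 10.7
eef_pos: [482.2, 60.9, -33.5]
tcp_rot: [-3.128, 0.207, 3.018]
contact_force: [-0.4, -0.1, -0.2]
opening: 0.396
grasp_force: 0.3
```

Emit:
play_rows(
  rows=[
    {"dp": [-0.024, 0, 0.005], "turn": [0, 0, 0], "fingers": 0.6},
  ],
)

```text
clock: 10.78
eef_pos: [482.7, 60.5, -33.7]
tcp_rot: [-3.128, 0.206, 3.018]
contact_force: [-3.4, -1.3, 0.4]
opening: 0.397
grasp_force: 1.7
```

Emit:
play_rows(
  rows=[
    {"dp": [-0.024, 0, 0.005], "turn": [0, 0, 0], "fingers": 0.6},
  ],
)

```text
clock: 10.87
eef_pos: [482.8, 60.3, -33.9]
tcp_rot: [-3.127, 0.205, 3.018]
contact_force: [-8.2, 3.4, 5.3]
opening: 0.401
grasp_force: 4.5
```

Emit:
play_rows(
  rows=[
    {"dp": [-0.024, 0, 0.005], "turn": [0, 0, 0], "fingers": 0.6},
  ],
)

```text
clock: 10.95
eef_pos: [482.9, 60.2, -34.1]
tcp_rot: [-3.127, 0.204, 3.018]
contact_force: [-12.7, 7.2, 10.3]
opening: 0.396
grasp_force: 6.9
```

The cover is against the nest, with about 13 N on the finger. I'll drag the rear rim up by friction.

Emit:
play_rows(
  rows=[
    {"dp": [-0.0103, 0, -0.049], "turn": [0, 0, 0], "fingers": 0.6},
    {"dp": [-0.0103, 0, -0.049], "turn": [0, 0, 0], "fingers": 0.6},
  ],
)

```text
clock: 11.12
eef_pos: [482.7, 60.2, -30.3]
tcp_rot: [-3.127, 0.203, 3.019]
contact_force: [-6.1, 3.0, -0.6]
opening: 0.397
grasp_force: 3.3
```

Emit:
play_rows(
  rows=[
    {"dp": [-0.0103, 0, -0.049], "turn": [0, 0, 0], "fingers": 0.6},
    {"dp": [-0.0103, 0, -0.049], "turn": [0, 0, 0], "fingers": 0.6},
  ],
)

```text
clock: 11.28
eef_pos: [483.0, 60.3, -26.1]
tcp_rot: [-3.127, 0.204, 3.019]
contact_force: [-5.0, 2.6, 0.1]
opening: 0.401
grasp_force: 2.8
```

Run:
```python
from h import *
tn(); im=snap('side','s7.png')
o=cv2.resize(im['pixels'][160:235,220:320,::-1],(800,600),interpolation=cv2.INTER_CUBIC);cv2.imwrite('pics/s7c.png',cv2.convertScaleAbs(o,alpha=1.0,beta=20))
```

```text
tcp nest [-97.7 -33.2] [483.   60.3 -26.1] F [-5.   2.6  0.1] 11.2833
```

View pics/s7c.png

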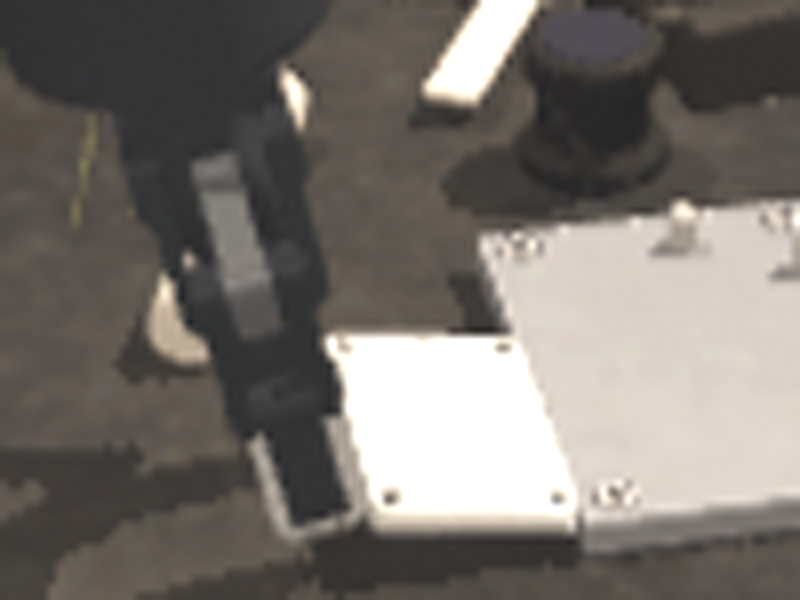

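The rear of the cover has lifted: its near edge at rows ~530 sits about 9 mm higher at the back than lying flat. Friction holds, so I'll follow the arc.

Emit:
play_rows(
  rows=[
    {"dp": [-0.022, 0, -0.0525], "turn": [0, 0, 0], "fingers": 0.6},
    {"dp": [-0.022, 0, -0.0525], "turn": [0, 0, 0], "fingers": 0.6},
    {"dp": [-0.022, 0, -0.0525], "turn": [0, 0, 0], "fingers": 0.6},
  ],
)

```text
clock: 11.58
eef_pos: [484.2, 60.2, -19.4]
tcp_rot: [-3.127, 0.203, 3.019]
contact_force: [-5.6, 1.8, 1.0]
opening: 0.395
grasp_force: 3.2
```

```bash
cat >> h.py <<'E'
def nrm(P):  # nest->world
    n=np.radians(-6.9);P=np.atleast_2d(P).astype(float);return np.c_[584+P[:,0]*np.cos(n)-P[:,1]*np.sin(n),81.5+P[:,0]*np.sin(n)+P[:,1]*np.cos(n),P[:,2]]
def corners(f,lo=215):
    im=np.load('pics/'+f+'.npz') ; g=cv2.cvtColor(im['pixels'],cv2.COLOR_RGB2GRAY)
    roi=np.zeros_like(g); roi[150:245,235:345]=1; m=((g>lo)&(roi>0)).astype(np.uint8)
    n,l,st,_=cv2.connectedComponentsWithStats(m); k=1+np.argmax(st[1:,4]); ct=cv2.findContours((l==k).astype(np.uint8),0,1)[0][0]
    print(f,st[k].tolist()); return ct[:,0,:],im
def model(th):  # plain-face corners of cover, theta deg, cover y=-29 in nest
    t=np.radians(th);c,s=np.cos(t),np.sin(t)
    pf=np.array([-46,12*c-9.5*s]) if th<32 else np.array([-46,6*c]); 
    if th>90: pf=np.array([-46,10])+10*np.array([-np.cos(np.pi-t),-np.sin(np.pi-t)])
    pr=pf+50*np.array([-c,s]); return [[*(pf[[0]]),y,pf[1]] for y in(-67,9)]+[[pr[0],y,pr[1]] for y in(9,-67)]
E
python3 - <<'E'
from h import *
tn(); snap('side','s8.png')
for f in('s7.png','s8.png'):
    ct,im=corners(f); print(cv2.boundingRect(ct), cv2.approxPolyDP(ct,4,True)[:,0].tolist())
for th in(0,10,20,30,45,60): print(th,np.round(proj(im,nrm(model(th)))).astype(int).tolist())
E
```

```text
tcp nest [-96.5 -33.1] [484.2  60.2 -19.4] F [-5.6  1.8  1. ] 11.5833
s7.png [261, 202, 31, 23, 541]
(261, 202, 31, 23) [[261, 202], [267, 223], [291, 223], [284, 202]]
s8.png [262, 199, 31, 25, 512]
(262, 199, 31, 25) [[262, 199], [268, 220], [292, 222], [284, 202]]
0 [[293, 224], [284, 202], [260, 205], [266, 227]]
10 [[293, 225], [284, 202], [260, 202], [266, 224]]
20 [[293, 226], [284, 203], [261, 199], [268, 221]]
30 [[292, 227], [284, 204], [263, 196], [270, 219]]
45 [[292, 227], [284, 205], [267, 192], [274, 214]]
60 [[292, 228], [284, 205], [272, 189], [279, 210]]
```

The model matches the images: θ was about 10° and is now about 20°. Continuing along the arc.

Emit:
play_rows(
  rows=[
    {"dp": [-0.041, 0, -0.052], "turn": [0, 0, 0], "fingers": 0.6},
    {"dp": [-0.041, 0, -0.052], "turn": [0, 0, 0], "fingers": 0.6},
    {"dp": [-0.041, 0, -0.052], "turn": [0, 0, 0], "fingers": 0.6},
  ],
)

```text
clock: 11.88
eef_pos: [486.6, 59.7, -12.6]
tcp_rot: [-3.126, 0.202, 3.019]
contact_force: [-11.5, 4.5, 3.8]
opening: 0.399
grasp_force: 5.9
```

Run:
```python
from h import *
tn(); snap('side','s9.png')
ct,im=corners('s9.png'); print(cv2.approxPolyDP(ct,4,True)[:,0].tolist())
```

```text
tcp nest [-94.1 -33.3] [486.6  59.7 -12.6] F [-11.5   4.5   3.8] 11.8833
s9.png [263, 196, 30, 28, 465]
[[263, 196], [269, 217], [292, 223], [284, 202]]
```

Emit:
play_rows(
  rows=[
    {"dp": [-0.042, 0, -0.042], "turn": [0, 0, 0], "fingers": 0.6},
    {"dp": [-0.042, 0, -0.042], "turn": [0, 0, 0], "fingers": 0.6},
    {"dp": [-0.042, 0, -0.042], "turn": [0, 0, 0], "fingers": 0.6},
  ],
)

```text
clock: 12.18
eef_pos: [489.4, 59.3, -6.9]
tcp_rot: [-3.126, 0.2, 3.019]
contact_force: [-13.9, 5.9, 7.9]
opening: 0.402
grasp_force: 8.5
```

Run:
```python
from h import *
tn(); snap('side','s10.png')
ct,im=corners('s10.png'); print(cv2.approxPolyDP(ct,4,True)[:,0].tolist())
for th in(20,30,40,50,60):
    t=np.radians(th); c,s=np.cos(t),np.sin(t); print(th,np.round(proj(im,nrm([[-46,-67,11],[-46,9,11],[-46-50*c,9,11+50*s],[-46-50*c,-67,11+50*s]]))).astype(int).tolist())
```

```text
tcp nest [-91.2 -33.4] [489.4  59.3  -6.9] F [-13.9   5.9   7.9] 12.1833
s10.png [265, 194, 28, 30, 409]
[[265, 194], [270, 213], [292, 223], [285, 203]]
20 [[293, 224], [284, 202], [261, 198], [268, 220]]
30 [[293, 224], [284, 202], [263, 194], [269, 216]]
40 [[293, 224], [284, 202], [265, 191], [272, 213]]
50 [[293, 224], [284, 202], [268, 188], [275, 210]]
60 [[293, 224], [284, 202], [272, 185], [279, 207]]
```

The force direction (along the plate) shows the finger corner is on the rim's end face rather than under the rim, so it could slip over the top. I'll go back down the arc, flatten the tool tilt and hook lower.

Emit:
play_rows(
  rows=[
    {"dp": [0.042, 0, 0.042], "turn": [0, 0, 0], "fingers": 0.6},
    {"dp": [0.042, 0, 0.042], "turn": [0, 0, 0], "fingers": 0.6},
    {"dp": [0.042, 0, 0.042], "turn": [0, 0, 0], "fingers": 0.6},
    {"dp": [0.041, 0, 0.052], "turn": [0, 0, 0], "fingers": 0.6},
    {"dp": [0.041, 0, 0.052], "turn": [0, 0, 0], "fingers": 0.6},
  ],
)

```text
clock: 12.65
eef_pos: [484.8, 60.1, -17.3]
tcp_rot: [-3.126, 0.203, 3.019]
contact_force: [-8.0, 2.4, 1.8]
opening: 0.399
grasp_force: 3.7
```

Emit:
play_rows(
  rows=[
    {"dp": [0.041, 0, 0.052], "turn": [0, 0, 0], "fingers": 0.6},
    {"dp": [0.022, 0, 0.0525], "turn": [0, 0, 0], "fingers": 0.6},
    {"dp": [0.022, 0, 0.0525], "turn": [0, 0, 0], "fingers": 0.6},
    {"dp": [0.022, 0, 0.0525], "turn": [0, 0, 0], "fingers": 0.6},
    {"dp": [0.0103, 0, 0.049], "turn": [0, 0, 0], "fingers": 0.6},
  ],
)

```text
clock: 13.07
eef_pos: [482.8, 60.2, -28.4]
tcp_rot: [-3.127, 0.203, 3.019]
contact_force: [-6.2, 2.6, -0.5]
opening: 0.397
grasp_force: 3.5
```

Emit:
play_rows(
  rows=[
    {"dp": [0.0103, 0, 0.049], "turn": [0, 0, 0], "fingers": 0.6},
    {"dp": [0.0103, 0, 0.049], "turn": [0, 0, 0], "fingers": 0.6},
    {"dp": [0.1, 0, -0.02], "turn": [0, 0, 0], "fingers": 0.6},
    {"dp": [0.1, 0, -0.02], "turn": [0, 0, 0], "fingers": 0.6},
    {"dp": [0, 0, 0], "turn": [0, 0, 0], "fingers": 0.6},
  ],
)

```text
clock: 13.48
eef_pos: [476.7, 61.6, -31.5]
tcp_rot: [-3.128, 0.207, 3.018]
contact_force: [0.2, 0.1, 1.0]
opening: 0.4
grasp_force: 0.0
```

Run:
```python
from h import *
tn(); cov('side','s11.png',seed=(512,64)); print(np.round(r.sense()['qpos'],3),np.round(r.sense()['tcp_rot'],3))
ct,im=corners('s11.png'); print(cv2.approxPolyDP(ct,4,True)[:,0].tolist())
```

```text
tcp nest [-104.2  -32.6] [476.7  61.6 -31.5] F [0.2 0.1 1. ] 13.4833
side nest xy [-42.2  -3.7] size [156.4 110.8] ang 68.0
[ 0.185  0.438  2.245 -0.281  0.275 -0.998] [-3.128  0.208  3.018]
s11.png [260, 202, 32, 25, 563]
[[283, 202], [260, 205], [266, 226], [291, 223]]
```

Emit:
play_rows(
  rows=[
    {"dp": [0, 0, 0], "turn": [0, 0.3, 0], "fingers": 0.6},
    {"dp": [0, 0, 0], "turn": [0, 0.3, 0], "fingers": 0.6},
    {"dp": [0, 0, 0], "turn": [0, 0, 0], "fingers": 0.6},
  ],
)

```text
clock: 13.78
eef_pos: [479.5, 61.9, -30.7]
tcp_rot: [-3.13, 0.146, 3.017]
contact_force: [1.3, 0.0, -0.3]
opening: 0.399
grasp_force: 0.0
```

Run:
```python
from h import *
tn(); print(np.round(r.sense()['qpos'],3),np.round(r.sense()['tcp_rot'],3))
```

```text
tcp nest [-101.3  -32. ] [479.5  61.9 -30.7] F [ 1.3  0.  -0.3] 13.7833
[ 0.167  0.448  2.194 -0.15   0.367 -1.142] [-3.13   0.146  3.017]
```

Emit:
play_rows(
  rows=[
    {"dp": [0.1, 0, -0.015], "turn": [0, 0, 0], "fingers": 0.6},
    {"dp": [0.05, 0, -0.007], "turn": [0, 0.3, 0], "fingers": 0.6},
    {"dp": [0, 0, 0], "turn": [0, 0.3, 0], "fingers": 0.6},
    {"dp": [0, 0, 0], "turn": [0, 0.2, 0], "fingers": 0.6},
    {"dp": [0, 0, 0], "turn": [0, 0, 0], "fingers": 0.6},
  ],
)

```text
clock: 14.2
eef_pos: [471.8, 62.2, -31.4]
tcp_rot: [-3.128, 0.062, 3.016]
contact_force: [-0.3, 0.6, -0.0]
opening: 0.402
grasp_force: 0.0
```

Run:
```python
from h import *
tn(); print(np.round(r.sense()['qpos'],3),np.round(r.sense()['tcp_rot'],3))
```

```text
tcp nest [-109.1  -32.7] [471.8  62.2 -31.4] F [-0.3  0.6 -0. ] 14.2
[ 0.152  0.463  2.145 -0.065  0.478 -1.236] [-3.128  0.062  3.016]
```

Emit:
play_rows(
  rows=[
    {"dp": [0.003, 0, 0.06], "turn": [0, 0, 0], "fingers": 0.6},
    {"dp": [0.003, 0, 0.055], "turn": [0, 0, 0], "fingers": 0.6},
    {"dp": [-0.075, 0, 0.0047], "turn": [0, 0, 0], "fingers": 0.6},
    {"dp": [-0.025, 0, 0.0015], "turn": [0, 0, 0], "fingers": 0.6},
  ],
)

```text
clock: 14.53
eef_pos: [472.5, 61.6, -36.5]
tcp_rot: [-3.127, 0.057, 3.017]
contact_force: [-4.6, 0.5, 8.8]
opening: 0.402
grasp_force: 4.8
```

Emit:
play_rows(
  rows=[
    {"dp": [-0.025, 0, 0.0015], "turn": [0, 0, 0], "fingers": 0.6},
  ],
)

```text
clock: 14.62
eef_pos: [473.6, 61.4, -36.5]
tcp_rot: [-3.127, 0.058, 3.017]
contact_force: [-4.7, -0.3, 9.8]
opening: 0.404
grasp_force: 4.9
```

Emit:
play_rows(
  rows=[
    {"dp": [-0.02, 0, 0.001], "turn": [0, 0, 0], "fingers": 0.6},
  ],
)

```text
clock: 14.7
eef_pos: [474.3, 61.3, -36.5]
tcp_rot: [-3.127, 0.057, 3.017]
contact_force: [-9.4, 2.2, 11.7]
opening: 0.398
grasp_force: 5.4
```

Emit:
play_rows(
  rows=[
    {"dp": [-0.015, 0, 0.001], "turn": [0, 0, 0], "fingers": 0.6},
  ],
)

```text
clock: 14.78
eef_pos: [474.2, 61.2, -36.6]
tcp_rot: [-3.127, 0.056, 3.016]
contact_force: [-10.0, 4.3, 14.3]
opening: 0.403
grasp_force: 7.1
```

The finger is now on the surface with its corner about 5 mm below the rim. Lifting again.

Emit:
play_rows(
  rows=[
    {"dp": [-0.005, 0, -0.05], "turn": [0, 0, 0], "fingers": 0.6},
    {"dp": [-0.003, 0, -0.05], "turn": [0, 0, 0], "fingers": 0.6},
    {"dp": [-0.003, 0, -0.05], "turn": [0, 0, 0], "fingers": 0.6},
    {"dp": [-0.003, 0, -0.05], "turn": [0, 0, 0], "fingers": 0.6},
  ],
)

```text
clock: 15.12
eef_pos: [476.7, 61.4, -28.3]
tcp_rot: [-3.128, 0.059, 3.016]
contact_force: [-2.1, -0.0, -0.3]
opening: 0.4
grasp_force: 1.2
```

```bash
cat >> h.py <<'E'
from scipy.optimize import least_squares
def fitth(f):
    tn(); im=snap('side',f); ct,_=corners(f); q=cv2.approxPolyDP(ct,4,True)[:,0].astype(float); print(q.tolist())
    if len(q)!=4: return
    q=q[np.argsort(q[:,0]+.0*q[:,1])]
    # order: front-near, front-far, rear-far, rear-near
    def res(p):
        t=p[0];c,s=np.cos(t),np.sin(t); P=[[p[1],p[3]-38,p[2]],[p[1],p[3]+38,p[2]],[p[1]-50*c,p[3]+38,p[2]+50*s],[p[1]-50*c,p[3]-38,p[2]+50*s]]
        m=proj(im,nrm(P)); d=np.linalg.norm(m[:,None]-q[None],axis=2); return (m-q[d.argmin(1)]).ravel()
    o=least_squares(res,[.3,-46,11,-29]); print('theta',round(np.degrees(o.x[0]),1),'front x,z,y',np.round(o.x[1:],1),'cost',round(o.cost,1))
E
python3 -c "
from h import *
fitth('s12.png')"
```

```text
tcp nest [-104.1  -32.8] [476.7  61.4 -28.3] F [-2.1 -0.  -0.3] 15.1167
s12.png [265, 202, 27, 24, 517]
[[266.0, 203.0], [267.0, 224.0], [291.0, 223.0], [284.0, 202.0]]
theta 5.4 front x,z,y [-22.5 -67.4  81.7] cost 8.0
```

Emit:
play_rows(
  rows=[
    {"dp": [-0.022, 0, -0.054], "turn": [0, 0, 0], "fingers": 0.6},
    {"dp": [-0.016, 0, -0.054], "turn": [0, 0, 0], "fingers": 0.6},
    {"dp": [-0.016, 0, -0.054], "turn": [0, 0, 0], "fingers": 0.6},
  ],
)

```text
clock: 15.42
eef_pos: [477.6, 61.2, -21.9]
tcp_rot: [-3.127, 0.058, 3.016]
contact_force: [-5.5, 1.5, 0.3]
opening: 0.403
grasp_force: 3.2
```

Emit:
play_rows(
  rows=[
    {"dp": [-0.034, 0, -0.055], "turn": [0, 0, 0], "fingers": 0.6},
    {"dp": [-0.034, 0, -0.055], "turn": [0, 0, 0], "fingers": 0.6},
    {"dp": [-0.034, 0, -0.055], "turn": [0, 0, 0], "fingers": 0.6},
  ],
)

```text
clock: 15.67
eef_pos: [479.3, 60.8, -15.4]
tcp_rot: [-3.127, 0.054, 3.016]
contact_force: [-11.6, 3.3, 3.6]
opening: 0.399
grasp_force: 6.4
```

```bash
python3 -c "
from h import *
tn(); snap('side','s13.png'); ct,im=corners('s13.png'); print(cv2.approxPolyDP(ct,3,True)[:,0].tolist())"
```

```text
tcp nest [-101.5  -33.1] [479.3  60.8 -15.4] F [-11.6   3.3   3.6] 15.6667
s13.png [266, 199, 26, 26, 455]
[[268, 199], [268, 218], [290, 224], [285, 203]]
```

Emit:
play_rows(
  rows=[
    {"dp": [-0.036, 0, -0.05], "turn": [0, 0, 0], "fingers": 0.6},
    {"dp": [-0.036, 0, -0.05], "turn": [0, 0, 0], "fingers": 0.6},
    {"dp": [-0.036, 0, -0.05], "turn": [0, 0, 0], "fingers": 0.6},
  ],
)

```text
clock: 15.97
eef_pos: [481.8, 60.4, -9.4]
tcp_rot: [-3.126, 0.052, 3.016]
contact_force: [-16.0, 5.8, 7.5]
opening: 0.405
grasp_force: 9.0
```

Emit:
play_rows(
  rows=[
    {"dp": [-0.045, 0, -0.05], "turn": [0, 0, 0], "fingers": 0.6},
    {"dp": [-0.045, 0, -0.05], "turn": [0, 0, 0], "fingers": 0.6},
    {"dp": [-0.045, 0, -0.05], "turn": [0, 0, 0], "fingers": 0.6},
  ],
)

```text
clock: 16.22
eef_pos: [485.4, 59.9, -3.2]
tcp_rot: [-3.126, 0.049, 3.016]
contact_force: [-20.4, 6.5, 12.6]
opening: 0.396
grasp_force: 12.6
```

```bash
python3 -c "
from h import *
tn(); snap('side','s14.png'); ct,im=corners('s14.png'); print(cv2.approxPolyDP(ct,3,True)[:,0].tolist())"
```

```text
tcp nest [-95.3 -33.3] [485.4  59.9  -3.2] F [-20.4   6.5  12.6] 16.2167
s14.png [269, 196, 24, 28, 342]
[[272, 196], [272, 213], [292, 223], [285, 203]]
```

Emit:
play_rows(
  rows=[
    {"dp": [-0.043, 0, -0.037], "turn": [0, 0, 0], "fingers": 0.6},
    {"dp": [-0.043, 0, -0.037], "turn": [0, 0, 0], "fingers": 0.6},
    {"dp": [-0.043, 0, -0.037], "turn": [0, 0, 0], "fingers": 0.6},
  ],
)

```text
clock: 16.52
eef_pos: [489.3, 59.4, 1.6]
tcp_rot: [-3.126, 0.048, 3.016]
contact_force: [-24.7, 6.5, 21.1]
opening: 0.402
grasp_force: 16.9
```

```bash
python3 -c "
from h import *
tn(); snap('side','s15.png'); ct,im=corners('s15.png'); print(cv2.approxPolyDP(ct,3,True)[:,0].tolist())"
```

```text
tcp nest [-91.4 -33.3] [489.3  59.4   1.6] F [-24.7   6.5  21.1] 16.5167
s15.png [271, 195, 21, 27, 274]
[[274, 195], [274, 211], [291, 220], [284, 201]]
```

Emit:
play_rows(
  rows=[
    {"dp": [-0.043, 0, -0.041], "turn": [0, 0, 0], "fingers": 0.6},
    {"dp": [-0.043, 0, -0.041], "turn": [0, 0, 0], "fingers": 0.6},
    {"dp": [-0.043, 0, -0.041], "turn": [0, 0, 0], "fingers": 0.6},
  ],
)

```text
clock: 16.82
eef_pos: [495.3, 58.9, 7.4]
tcp_rot: [-3.126, 0.05, 3.016]
contact_force: [-22.1, 4.8, 25.6]
opening: 0.401
grasp_force: 17.3
```

Emit:
play_rows(
  rows=[
    {"dp": [-0.051, 0, -0.029], "turn": [0, 0, 0], "fingers": 0.6},
    {"dp": [-0.051, 0, -0.029], "turn": [0, 0, 0], "fingers": 0.6},
    {"dp": [-0.051, 0, -0.029], "turn": [0, 0, 0], "fingers": 0.6},
  ],
)

```text
clock: 17.07
eef_pos: [503.0, 58.1, 12.4]
tcp_rot: [-3.127, 0.053, 3.016]
contact_force: [-22.5, 0.7, 37.6]
opening: 0.401
grasp_force: 20.8
```

```bash
python3 -c "
from h import *
tn(); snap('side','s16.png'); ct,im=corners('s16.png'); print(cv2.approxPolyDP(ct,3,True)[:,0].tolist())
for th in(60,70,80,90):
    t=np.radians(th); c,s=np.cos(t),np.sin(t); print(th,np.round(proj(im,nrm([[-46,-67,11],[-46,9,11],[-46-50*c,9,11+50*s],[-46-50*c,-67,11+50*s]]))).astype(int).tolist())
"
```

```text
tcp nest [-77.6 -33. ] [503.   58.1  12.4] F [-22.5   0.7  37.6] 17.0667
s16.png [279, 193, 13, 29, 96]
[[279, 193], [279, 205], [291, 221]]
60 [[293, 224], [284, 202], [272, 185], [279, 207]]
70 [[293, 224], [284, 202], [276, 183], [284, 205]]
80 [[293, 224], [284, 202], [280, 182], [288, 203]]
90 [[293, 224], [284, 202], [284, 181], [293, 202]]
```

Emit:
play_rows(
  rows=[
    {"dp": [-0.055, 0, -0.035], "turn": [0, 0, 0], "fingers": 0.6},
    {"dp": [-0.055, 0, -0.03], "turn": [0, 0, 0], "fingers": 0.6},
    {"dp": [-0.055, 0, -0.02], "turn": [0, 0, 0], "fingers": 0.6},
  ],
)

```text
clock: 17.37
eef_pos: [514.8, 57.5, 16.9]
tcp_rot: [-3.129, 0.063, 3.016]
contact_force: [-0.5, 0.5, -0.4]
opening: 0.401
grasp_force: 0.1
```

Run:
```python
from h import *
tn(); im=snap('side','s17.png')
o=cv2.resize(im['pixels'][165:240,235:335,::-1],(800,600),interpolation=cv2.INTER_CUBIC);cv2.imwrite('pics/s17c.png',cv2.convertScaleAbs(o,alpha=1.2,beta=20))
```

```text
tcp nest [-65.9 -32.2] [514.8  57.5  16.9] F [-0.5  0.5 -0.4] 17.3667
```

View pics/s17c.png

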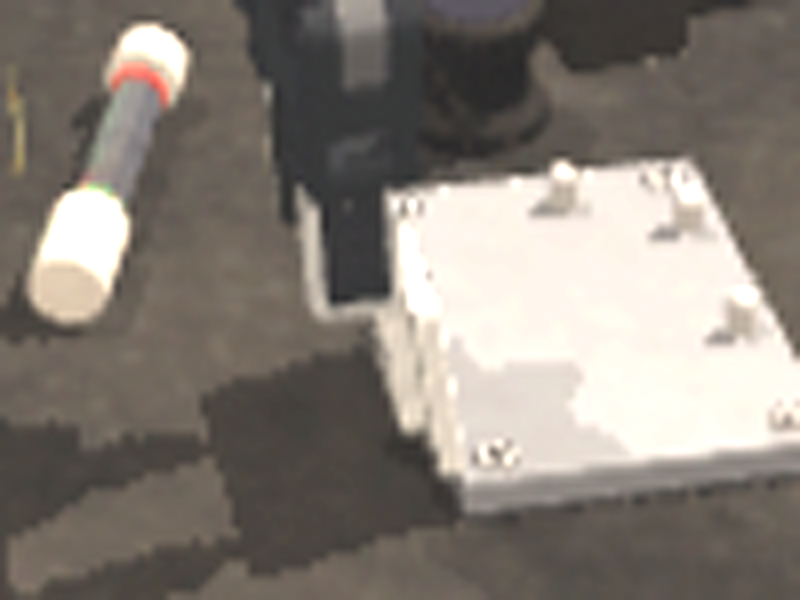

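The cover stands at about 77°, leaning back against the finger, register towards the robot: register side at (385–415, 310–430), flange edge at (420,300)–(460,480). The finger is on the register side near the top. I'll push forward to tip it over.

Emit:
play_rows(
  rows=[
    {"dp": [-0.075, 0, 0.0047], "turn": [0, 0, 0], "fingers": 0.6},
    {"dp": [-0.075, 0, 0.0047], "turn": [0, 0, 0], "fingers": 0.6},
    {"dp": [-0.075, 0, 0.0047], "turn": [0, 0, 0], "fingers": 0.6},
    {"dp": [-0.075, 0, 0.0047], "turn": [0, 0, 0], "fingers": 0.6},
  ],
)

```text
clock: 17.75
eef_pos: [526.2, 56.0, 15.2]
tcp_rot: [-3.128, 0.061, 3.016]
contact_force: [-0.2, 0.3, -0.1]
opening: 0.4
grasp_force: 0.0
```

Emit:
play_rows(
  rows=[
    {"dp": [-0.075, 0, 0.0047], "turn": [0, 0, 0], "fingers": 0.6},
    {"dp": [-0.075, 0, 0.0047], "turn": [0, 0, 0], "fingers": 0.6},
    {"dp": [-0.075, 0, 0.0047], "turn": [0, 0, 0], "fingers": 0.6},
    {"dp": [-0.075, 0, 0.0047], "turn": [0, 0, 0], "fingers": 0.6},
  ],
)

```text
clock: 18.08
eef_pos: [538.1, 54.5, 15.4]
tcp_rot: [-3.128, 0.061, 3.016]
contact_force: [0.2, 0.0, 1.2]
opening: 0.401
grasp_force: 0.2
```

Emit:
play_rows(
  rows=[
    {"dp": [-0.075, 0, 0.0047], "turn": [0, 0, 0], "fingers": 0.6},
    {"dp": [-0.075, 0, 0.0047], "turn": [0, 0, 0], "fingers": 0.6},
    {"dp": [-0.05, 0, 0.0047], "turn": [0, 0, 0], "fingers": 0.6},
    {"dp": [0, 0, 0], "turn": [0, 0, 0], "fingers": 0.6},
  ],
)

```text
clock: 18.42
eef_pos: [546.0, 53.4, 15.3]
tcp_rot: [-3.128, 0.061, 3.016]
contact_force: [-0.2, 0.6, -0.6]
opening: 0.401
grasp_force: 0.0
```

```bash
cat >> h.py <<'E'
def mask(f,lo,box):
    im=np.load('pics/'+f+'.npz'); g=cv2.cvtColor(im['pixels'],cv2.COLOR_RGB2GRAY); x0,y0,x1,y1=box
    n,l,st,ce=cv2.connectedComponentsWithStats((g[y0:y1,x0:x1]>lo).astype(np.uint8))
    for k in range(1,n):
        if st[k,4]>60: print(f,st[k].tolist(),'+',(x0,y0), cv2.approxPolyDP(cv2.findContours((l==k).astype(np.uint8),0,1)[0][0],2.5,True)[:,0].tolist())
    return im
E
python3 - <<'E'
from h import *
tn()
for c,b in(('side',(250,160,370,240)),('top',(230,140,330,250))):
    snap(c,c+'18.png'); im=mask(c+'18.png',225,b)
    P=[[x,y,16] for x,y in((-56,-67),(-56,9),(-6,9),(-6,-67))]; print(np.round(proj(im,nrm(P))-b[:2]).astype(int).tolist())
E
```

```text
tcp nest [-34.3 -32.4] [546.   53.4  15.3] F [-0.2  0.6 -0.6] 18.4167
side18.png [36, 38, 33, 24, 351] + (250, 160) [[36, 40], [44, 61], [68, 58], [60, 38], [53, 38], [50, 43], [43, 44], [47, 55], [63, 53], [64, 56], [45, 61]]
[[37, 63], [29, 41], [54, 38], [63, 60]]
top18.png [5, 0, 19, 102, 1305] + (230, 140) [[7, 0], [6, 79], [10, 100], [14, 101], [23, 88], [18, 85], [21, 65], [17, 0]]
top18.png [26, 0, 65, 15, 666] + (230, 140) [[26, 0], [46, 14], [90, 6], [89, 0]]
top18.png [25, 50, 20, 14, 142] + (230, 140) [[44, 50], [27, 53], [28, 63]]
[[76, 63], [41, 59], [44, 37], [78, 40]]
```

The cover has turned over onto the nest: its outline at side (286–318, 198–221) matches a plate lying flat on the nest, with the register ring visible. I'll retreat and measure it.

Emit:
play_rows(
  rows=[
    {"dp": [0.35, 0, -0.2], "turn": [0, 0, 0], "fingers": 0.6},
    {"dp": [0.4, 0, -0.1], "turn": [0, 0, 0], "fingers": 0.6},
    {"dp": [0.4, 0, 0], "turn": [0, 0, 0], "fingers": 0.6},
    {"dp": [0.4, 0, 0], "turn": [0, 0, 0], "fingers": 0.6},
    {"dp": [0, 0, 0], "turn": [0, 0, 0], "fingers": 0.6},
  ],
)

```text
clock: 18.93
eef_pos: [479.6, 61.4, 23.0]
tcp_rot: [-3.127, 0.057, 3.017]
contact_force: [-1.1, -0.6, -0.3]
opening: 0.4
grasp_force: 0.0
```

Run:
```python
from h import *
tn()
for c,b in(('side',(250,160,370,240)),('top',(240,145,320,250))):
    im=snap(c,c+'19.png'); g=cv2.cvtColor(im['pixels'],cv2.COLOR_RGB2GRAY); mask(c+'19.png',225,b)
    print(c); print(g[b[1]+(30 if c=='side' else 0):b[1]+70:2, b[0]+20:b[0]+80:2] if c=='side' else g[150:215:2,245:315:2])
```

```text
tcp nest [-101.2  -32.5] [479.6  61.4  23. ] F [-1.1 -0.6 -0.3] 18.9333
side19.png [24, 0, 13, 12, 79] + (250, 160) [[36, 0], [30, 0], [24, 10], [29, 11]]
side19.png [36, 38, 33, 24, 426] + (250, 160) [[36, 40], [44, 61], [68, 58], [60, 38]]
side
[[ 68  73  67  69  71 195 179 127 230 193 190 190 190 191 190 190 140 134
  137 174 190 191 190 188 186 179 180 109  71  71]
 [ 67  71  69  66  69 132 175 163 185 192 192 189 189 190 190 190 173 173
  181 181 188 191 191 189 188 136 144 185  78  74]
 [ 69  73  65  46  49  90 190 193 194 192 192 191 191 191 190 190 188 188
  189 189 190 189 190 139 115 174 159 172 114  72]
 [ 69  65  67  60  40  63 189 191 193 192 192 190 189 189 190 189 191 190
  191 191 190 190 190 191 192 191 188 190 191  71]
 [ 68  71  69  70  41  42  99 194 196 196 195 191 190 188 213 207 234 248
  247 212 229 190 190 192 191 191 191 191 192 117]
 [ 77  74  72  69  41  42  76 193 231 177 250 251 252 253 252 209 253 253
  253 245 252 192 193 193 192 193 193 191 192 189]
 [ 76  74  72  69  67  40  53 152 188 243 227 242 253 252 252 251 253 253
  253 252 253 226 191 191 191
[... 1481 characters left out ...]
 99  88  76  69  57  50  41  52  58  58]
 [ 74  72  69  64  62  61  57  59  57  31  32  52  99  99  74  69  58  58
   43  57  53  55  62  65  65  67  70  63  65  68]]
top19.png [72, 10, 8, 24, 112] + (240, 145) [[75, 10], [72, 14], [79, 33], [79, 10]]
top19.png [5, 15, 72, 50, 2756] + (240, 145) [[68, 17], [5, 28], [10, 59], [27, 58], [45, 64], [75, 58], [76, 47]]
top19.png [0, 28, 3, 77, 126] + (240, 145) [[0, 28], [2, 104]]
top19.png [63, 93, 17, 9, 85] + (240, 145) [[79, 93], [63, 99], [79, 101]]
top
[[ 48  49  49 ...  56  58  56]
 [ 48  49  50 ...  54  55  59]
 [ 45  48  53 ...  65 115 150]
 ...
 [101 103 155 ... 206 204 202]
 [101 100 128 ... 196 193 191]
 [101 101 115 ... 185 184 181]]
```

```bash
cat >> h.py <<'E'
def w2n(p):
    n=np.radians(-6.9); A=np.array([[np.cos(n),np.sin(n)],[-np.sin(n),np.cos(n)]]); return A@(np.array(p)[:2]-[584,81.5])
def meas(f):
    im=snap('side',f); g=cv2.cvtColor(im['pixels'],cv2.COLOR_RGB2GRAY)
    b=(270,170,350,235); c=cv2.resize(g[b[1]:b[3],b[0]:b[2]],None,fx=4,fy=4,interpolation=cv2.INTER_CUBIC)
    n,l,st,_=cv2.connectedComponentsWithStats(cv2.morphologyEx((c>218).astype(np.uint8),cv2.MORPH_CLOSE,np.ones((9,9))));k=1+np.argmax(st[1:,4])
    ct=cv2.findContours((l==k).astype(np.uint8),0,1)[0]; ct=max(ct,key=cv2.contourArea)[:,0]
    P=np.array([w2n(ray(im,(p[0]-1.5)/4+b[0],(p[1]-1.5)/4+b[1],16)) for p in ct],np.float32)
    rc=cv2.minAreaRect(P); bx=P.min(0),P.max(0); print('rect',np.round(rc[0],1),np.round(rc[1],1),round(rc[2],1),'bbox',np.round(bx,1).tolist()); tn()
    print('approx',np.round(cv2.approxPolyDP(P.reshape(-1,1,2),5,True)[:,0],1).tolist())
E
python3 -c "
from h import *
meas('s20.png')"
```

```text
rect [-18.6 -28.4] [79.9 50.7] 89.7 bbox [[-43.79999923706055, -68.4000015258789], [6.800000190734863, 11.600000381469727]]
tcp nest [-96.4 -31.7] [484.5  61.6  23.9] F [ 0.2  0.9 -0.4] 19.0833
approx [[5.300000190734863, 8.399999618530273], [-43.29999923706055, 8.300000190734863], [-42.599998474121094, -65.0999984741211], [4.400000095367432, -65.19999694824219]]
```

The cover is register-up on the nest at (-18.6,-28.4), aligned; the target is (7,8). Plan: push +x to a few mm short, +y against the side pin, then +x home.

Emit:
play_rows(
  rows=[
    {"dp": [0.018, 0, 0.3], "turn": [0, 0, 0], "fingers": 0.6},
    {"dp": [0.018, 0, 0.3], "turn": [0, 0, 0], "fingers": 0.6},
    {"dp": [0.018, 0, 0.3], "turn": [0, 0, 0], "fingers": 0.6},
    {"dp": [0.018, 0, 0.28], "turn": [0, 0, 0], "fingers": 0.6},
    {"dp": [0, 0, 0], "turn": [0, 0, 0], "fingers": 0.6},
  ],
)

```text
clock: 19.5
eef_pos: [483.4, 60.6, -25.3]
tcp_rot: [-3.128, 0.059, 3.016]
contact_force: [-0.9, -0.1, -0.4]
opening: 0.401
grasp_force: 0.0
```

Emit:
play_rows(
  rows=[
    {"dp": [0, 0, 0], "turn": [0, 0, 0], "fingers": 0.6},
    {"dp": [0, 0, 0], "turn": [0, 0, 0], "fingers": 0.6},
  ],
)

```text
clock: 19.67
eef_pos: [484.3, 60.9, -23.4]
tcp_rot: [-3.128, 0.061, 3.016]
contact_force: [-0.2, -0.7, -0.5]
opening: 0.401
grasp_force: 0.0
```

```bash
python3 -c "
from h import *
tn();print(np.round(r.sense()['tcp_rot'],3))"
```

```text
tcp nest [-96.5 -32.5] [484.3  60.9 -23.4] F [-0.2 -0.7 -0.5] 19.6667
[-3.128  0.061  3.016]
```

Emit:
play_rows(
  rows=[
    {"dp": [0.003, 0, 0.043], "turn": [0, 0, 0], "fingers": 0.6},
    {"dp": [-0.25, 0, 0.015], "turn": [0, 0, 0], "fingers": 0.6},
    {"dp": [-0.25, 0, 0.015], "turn": [0, 0, 0], "fingers": 0.6},
    {"dp": [-0.25, 0, 0.015], "turn": [0, 0, 0], "fingers": 0.6},
    {"dp": [-0.2, 0, 0.012], "turn": [0, 0, 0], "fingers": 0.6},
  ],
)

```text
clock: 20.08
eef_pos: [523.5, 56.0, -24.9]
tcp_rot: [-3.129, 0.062, 3.016]
contact_force: [-0.0, 0.5, 0.6]
opening: 0.395
grasp_force: 0.0
```

Emit:
play_rows(
  rows=[
    {"dp": [-0.1, 0, 0.006], "turn": [0, 0, 0], "fingers": 0.6},
    {"dp": [-0.1, 0, 0.006], "turn": [0, 0, 0], "fingers": 0.6},
    {"dp": [-0.1, 0, 0.006], "turn": [0, 0, 0], "fingers": 0.6},
  ],
)

```text
clock: 20.33
eef_pos: [532.8, 54.4, -25.6]
tcp_rot: [-3.128, 0.059, 3.016]
contact_force: [-1.3, 1.3, 1.1]
opening: 0.403
grasp_force: 0.8
```

Emit:
play_rows(
  rows=[
    {"dp": [-0.1, 0, 0.006], "turn": [0, 0, 0], "fingers": 0.6},
    {"dp": [-0.1, 0, 0.006], "turn": [0, 0, 0], "fingers": 0.6},
    {"dp": [-0.1, 0, 0.006], "turn": [0, 0, 0], "fingers": 0.6},
    {"dp": [0, 0, 0], "turn": [0, 0, 0], "fingers": 0.6},
  ],
)

```text
clock: 20.67
eef_pos: [546.2, 53.0, -25.3]
tcp_rot: [-3.129, 0.062, 3.016]
contact_force: [-0.0, -0.0, 0.4]
opening: 0.399
grasp_force: 0.0
```

```bash
python3 -c "
from h import *
meas('s21.png')"
```

```text
rect [ -0.3 -28. ] [78.5 49.8] 88.4 bbox [[-26.0, -67.0999984741211], [24.299999237060547, 11.300000190734863]]
tcp nest [-34.6 -32.9] [545.7  53.  -25.3] F [ 0.2 -0.3 -0.4] 20.7167
approx [[23.0, 8.399999618530273], [0.30000001192092896, 11.300000190734863], [-14.300000190734863, -24.799999237060547], [-13.399999618530273, -49.0], [14.5, -48.099998474121094], [13.699999809265137, -56.400001525878906], [-21.799999237060547, -58.900001525878906], [-21.899999618530273, -41.29999923706055], [-22.600000381469727, -66.0999984741211], [22.399999618530273, -64.0]]
```

Emit:
play_rows(
  rows=[
    {"dp": [-0.075, 0, 0.005], "turn": [0, 0, 0], "fingers": 0.6},
    {"dp": [0.0, 0, 0], "turn": [0, 0, 0], "fingers": 0.6},
    {"dp": [0.15, 0, -0.01], "turn": [0, 0, 0], "fingers": 0.6},
    {"dp": [0.15, 0, -0.01], "turn": [0, 0, 0], "fingers": 0.6},
    {"dp": [0, -0.4, 0], "turn": [0, 0, 0], "fingers": 0.6},
  ],
)

```text
clock: 21.13
eef_pos: [532.5, 39.7, -25.3]
tcp_rot: [-3.128, 0.06, 3.018]
contact_force: [0.6, 0.6, -0.1]
opening: 0.401
grasp_force: 0.0
```

Emit:
play_rows(
  rows=[
    {"dp": [0, -0.4, 0], "turn": [0, 0, 0], "fingers": 0.6},
    {"dp": [0, -0.4, 0], "turn": [0, 0, 0], "fingers": 0.6},
    {"dp": [0, -0.4, 0], "turn": [0, 0, 0], "fingers": 0.6},
    {"dp": [0, -0.1, 0], "turn": [0, 0, 0], "fingers": 0.6},
    {"dp": [0, 0, 0], "turn": [0, 0, 0], "fingers": 0.6},
  ],
)

```text
clock: 21.55
eef_pos: [526.7, -13.9, -24.5]
tcp_rot: [-3.128, 0.06, 3.015]
contact_force: [-1.0, 0.1, 0.6]
opening: 0.402
grasp_force: 0.0
```

```bash
python3 -c "
from h import *
meas('s22.png');print(np.round(r.sense()['tcp_rot'],3))"
```

```text
rect [  9. -29.] [81.1 38.7] 84.7 bbox [[-13.699999809265137, -68.30000305175781], [26.5, 10.899999618530273]]
tcp nest [ -45.1 -101. ] [527.1 -13.3 -24.4] F [-0.5 -0.6 -0.9] 21.6
approx [[23.5, 10.199999809265137], [-0.6000000238418579, 5.800000190734863], [-4.699999809265137, -14.399999618530273], [7.800000190734863, -9.699999809265137], [13.199999809265137, -19.899999618530273], [6.900000095367432, -30.100000381469727], [-3.0, -29.799999237060547], [-12.300000190734863, -67.4000015258789], [24.0, -65.19999694824219]]
[-3.128  0.06   3.015]
```

Emit:
play_rows(
  rows=[
    {"dp": [-0.25, 0, 0.025], "turn": [0, 0, 0], "fingers": 0.6},
    {"dp": [-0.25, 0, 0.02], "turn": [0, 0, 0], "fingers": 0.6},
    {"dp": [-0.25, 0, 0.018], "turn": [0, 0, 0], "fingers": 0.6},
    {"dp": [-0.25, 0, 0.018], "turn": [0, 0, 0], "fingers": 0.6},
    {"dp": [-0.25, 0, 0.015], "turn": [0, 0, 0], "fingers": 0.6},
  ],
)

```text
clock: 22.02
eef_pos: [578.9, -19.4, -25.3]
tcp_rot: [-3.128, 0.061, 3.017]
contact_force: [0.3, -0.6, -0.6]
opening: 0.401
grasp_force: 0.0
```

Emit:
play_rows(
  rows=[
    {"dp": [0, 0, 0], "turn": [0, 0, 0], "fingers": 0.6},
    {"dp": [0, 0, 0], "turn": [0, 0, 0], "fingers": 0.6},
  ],
)

```text
clock: 22.18
eef_pos: [577.9, -19.6, -25.4]
tcp_rot: [-3.128, 0.061, 3.016]
contact_force: [-0.2, 0.1, -0.1]
opening: 0.397
grasp_force: 0.0
```

```bash
python3 -c "
from h import *
tn();print(np.round(r.sense()['tcp_rot'],3))"
```

```text
tcp nest [   6.1 -101.1] [577.9 -19.6 -25.4] F [-0.2  0.1 -0.1] 22.1833
[-3.128  0.061  3.016]
```

Emit:
play_rows(
  rows=[
    {"dp": [0, 0.15, 0], "turn": [0, 0, 0], "fingers": 0.6},
    {"dp": [0, 0.1, 0], "turn": [0, 0, 0], "fingers": 0.6},
    {"dp": [0, 0.1, 0], "turn": [0, 0, 0], "fingers": 0.6},
    {"dp": [0, 0.1, 0], "turn": [0, 0, 0], "fingers": 0.6},
    {"dp": [0, 0.1, 0], "turn": [0, 0, 0], "fingers": 0.6},
  ],
)

```text
clock: 22.6
eef_pos: [579.8, 2.7, -25.6]
tcp_rot: [-3.128, 0.06, 3.017]
contact_force: [-0.3, -0.9, 0.2]
opening: 0.403
grasp_force: 0.4
```

Emit:
play_rows(
  rows=[
    {"dp": [0, 0.1, 0], "turn": [0, 0, 0], "fingers": 0.6},
    {"dp": [0, 0.1, 0], "turn": [0, 0, 0], "fingers": 0.6},
    {"dp": [0, 0.1, 0], "turn": [0, 0, 0], "fingers": 0.6},
    {"dp": [0, 0.1, 0], "turn": [0, 0, 0], "fingers": 0.6},
  ],
)

```text
clock: 22.93
eef_pos: [582.2, 18.4, -25.7]
tcp_rot: [-3.128, 0.061, 3.016]
contact_force: [-1.1, -1.4, 1.4]
opening: 0.401
grasp_force: 0.9
```

```bash
python3 -c "
from h import *
meas('s23.png')"
```

```text
rect [-11.3   2.7] [65.7 27.9] 85.5 bbox [[-23.399999618530273, -29.399999618530273], [5.0, 35.599998474121094]]
tcp nest [  5.9 -62.2] [582.3  19.  -25.7] F [0.8 0.8 0.3] 22.9833
approx [[4.5, 34.400001525878906], [-22.5, 32.29999923706055], [-21.899999618530273, -29.299999237060547], [-17.799999237060547, 20.700000762939453], [-11.600000381469727, 20.399999618530273], [-12.199999809265137, -18.200000762939453], [-5.800000190734863, -24.799999237060547], [-0.6000000238418579, -4.300000190734863], [-6.199999809265137, 4.199999809265137]]
```

Emit:
play_rows(
  rows=[
    {"dp": [0, 0.1, 0], "turn": [0, 0, 0], "fingers": 0.6},
    {"dp": [0, 0.075, 0], "turn": [0, 0, 0], "fingers": 0.6},
  ],
)

```text
clock: 23.15
eef_pos: [583.0, 25.3, -25.8]
tcp_rot: [-3.128, 0.061, 3.016]
contact_force: [-0.3, -2.1, 1.4]
opening: 0.398
grasp_force: 1.0
```

Emit:
play_rows(
  rows=[
    {"dp": [0, 0.03, 0], "turn": [0, 0, 0], "fingers": 0.6},
  ],
)

```text
clock: 23.23
eef_pos: [583.2, 26.6, -25.9]
tcp_rot: [-3.128, 0.061, 3.016]
contact_force: [-0.4, -2.7, 1.0]
opening: 0.4
grasp_force: 0.9
```

Emit:
play_rows(
  rows=[
    {"dp": [0, 0.03, 0], "turn": [0, 0, 0], "fingers": 0.6},
  ],
)

```text
clock: 23.32
eef_pos: [583.2, 27.2, -25.9]
tcp_rot: [-3.128, 0.06, 3.017]
contact_force: [-1.1, -10.4, 4.0]
opening: 0.4
grasp_force: 4.8
```

Emit:
play_rows(
  rows=[
    {"dp": [0, 0.03, 0], "turn": [0, 0, 0], "fingers": 0.6},
  ],
)

```text
clock: 23.4
eef_pos: [583.1, 27.5, -25.9]
tcp_rot: [-3.127, 0.06, 3.017]
contact_force: [-1.5, -15.3, 4.4]
opening: 0.401
grasp_force: 7.9
```

The side pin is reached, with the force rising at the expected place. Now round to the rear for the final +x push.

Emit:
play_rows(
  rows=[
    {"dp": [0, -0.2, 0], "turn": [0, 0, 0], "fingers": 0.6},
    {"dp": [0, -0.3, 0], "turn": [0, 0, 0], "fingers": 0.6},
    {"dp": [0.35, 0, -0.022], "turn": [0, 0, 0], "fingers": 0.6},
    {"dp": [0.4, 0, -0.025], "turn": [0, 0, 0], "fingers": 0.6},
    {"dp": [0.4, 0, -0.025], "turn": [0, 0, 0], "fingers": 0.6},
  ],
)

```text
clock: 23.82
eef_pos: [534.5, 13.8, -25.7]
tcp_rot: [-3.129, 0.061, 3.015]
contact_force: [-0.1, -0.1, 0.1]
opening: 0.396
grasp_force: 0.0
```

Emit:
play_rows(
  rows=[
    {"dp": [0.3, 0, -0.018], "turn": [0, 0, 0], "fingers": 0.6},
    {"dp": [0, 0, 0], "turn": [0, 0, 0], "fingers": 0.6},
    {"dp": [0, 0.4, 0], "turn": [0, 0, 0], "fingers": 0.6},
    {"dp": [0, 0.4, 0], "turn": [0, 0, 0], "fingers": 0.6},
    {"dp": [0, 0.4, 0], "turn": [0, 0, 0], "fingers": 0.6},
  ],
)

```text
clock: 24.23
eef_pos: [530.4, 63.7, -26.0]
tcp_rot: [-3.129, 0.062, 3.015]
contact_force: [0.4, 0.2, -0.4]
opening: 0.399
grasp_force: 0.0
```

Emit:
play_rows(
  rows=[
    {"dp": [0, 0.4, 0], "turn": [0, 0, 0], "fingers": 0.6},
    {"dp": [0, 0.4, 0], "turn": [0, 0, 0], "fingers": 0.6},
    {"dp": [0, 0.05, 0], "turn": [0, 0, 0], "fingers": 0.6},
    {"dp": [0, 0, 0], "turn": [0, 0, 0], "fingers": 0.6},
    {"dp": [0, 0, 0], "turn": [0, 0, 0], "fingers": 0.6},
  ],
)

```text
clock: 24.65
eef_pos: [533.8, 97.0, -26.7]
tcp_rot: [-3.128, 0.061, 3.017]
contact_force: [-0.1, -0.5, -0.1]
opening: 0.4
grasp_force: 0.0
```

```bash
python3 -c "
from h import *
meas('s24.png');print(np.round(r.sense()['tcp_rot'],3))"
```

```text
rect [ 2.1 10.5] [88.7 50.2] 89.6 bbox [[-23.100000381469727, -33.900001525878906], [27.200000762939453, 54.79999923706055]]
tcp nest [-51.9   9. ] [533.6  96.7 -26.7] F [-0.2  0.1  0.2] 24.7
approx [[7.900000095367432, 54.70000076293945], [6.099999904632568, 41.0], [-21.700000762939453, 42.900001525878906], [-19.700000762939453, -32.400001525878906], [25.299999237060547, -29.5], [26.5, 38.79999923706055], [8.100000381469727, 44.599998474121094]]
[-3.128  0.06   3.016]
```

Emit:
play_rows(
  rows=[
    {"dp": [-0.002, 0, -0.04], "turn": [0, 0, 0], "fingers": 0.6},
    {"dp": [-0.125, 0, 0.008], "turn": [0, 0, 0], "fingers": 0.6},
    {"dp": [-0.125, 0, 0.008], "turn": [0, 0, 0], "fingers": 0.6},
    {"dp": [-0.125, 0, 0.008], "turn": [0, 0, 0], "fingers": 0.6},
    {"dp": [-0.1, 0, 0.006], "turn": [0, 0, 0], "fingers": 0.6},
  ],
)

```text
clock: 25.12
eef_pos: [553.5, 94.8, -24.9]
tcp_rot: [-3.129, 0.061, 3.016]
contact_force: [-0.5, 0.3, -0.6]
opening: 0.401
grasp_force: 0.0
```

Emit:
play_rows(
  rows=[
    {"dp": [-0.05, 0, 0.003], "turn": [0, 0, 0], "fingers": 0.6},
    {"dp": [-0.025, 0, 0.0015], "turn": [0, 0, 0], "fingers": 0.6},
  ],
)

```text
clock: 25.28
eef_pos: [555.4, 94.5, -25.2]
tcp_rot: [-3.128, 0.06, 3.016]
contact_force: [-2.1, -0.2, 1.3]
opening: 0.401
grasp_force: 1.0
```

Emit:
play_rows(
  rows=[
    {"dp": [-0.025, 0, 0.0015], "turn": [0, 0, 0], "fingers": 0.6},
  ],
)

```text
clock: 25.37
eef_pos: [555.9, 94.4, -25.3]
tcp_rot: [-3.128, 0.06, 3.016]
contact_force: [-2.2, 0.3, 0.6]
opening: 0.4
grasp_force: 1.0
```

Emit:
play_rows(
  rows=[
    {"dp": [-0.025, 0, 0.0015], "turn": [0, 0, 0], "fingers": 0.6},
  ],
)

```text
clock: 25.45
eef_pos: [556.9, 94.3, -25.2]
tcp_rot: [-3.128, 0.06, 3.016]
contact_force: [-1.2, 0.2, 1.5]
opening: 0.401
grasp_force: 0.9
```

Emit:
play_rows(
  rows=[
    {"dp": [-0.025, 0, 0.0015], "turn": [0, 0, 0], "fingers": 0.6},
  ],
)

```text
clock: 25.53
eef_pos: [558.0, 94.2, -25.2]
tcp_rot: [-3.128, 0.06, 3.016]
contact_force: [-1.4, -1.1, 0.5]
opening: 0.396
grasp_force: 0.8
```

Emit:
play_rows(
  rows=[
    {"dp": [-0.025, 0, 0.0015], "turn": [0, 0, 0], "fingers": 0.6},
  ],
)

```text
clock: 25.62
eef_pos: [559.1, 94.1, -25.2]
tcp_rot: [-3.128, 0.06, 3.016]
contact_force: [-2.5, 0.0, 0.2]
opening: 0.397
grasp_force: 0.7
```

Emit:
play_rows(
  rows=[
    {"dp": [-0.025, 0, 0.0015], "turn": [0, 0, 0], "fingers": 0.6},
  ],
)

```text
clock: 25.7
eef_pos: [559.7, 93.9, -25.3]
tcp_rot: [-3.128, 0.059, 3.016]
contact_force: [-4.9, -0.1, 3.0]
opening: 0.399
grasp_force: 2.8
```

Emit:
play_rows(
  rows=[
    {"dp": [-0.025, 0, 0.0015], "turn": [0, 0, 0], "fingers": 0.6},
  ],
)

```text
clock: 25.78
eef_pos: [559.8, 93.8, -25.4]
tcp_rot: [-3.128, 0.058, 3.016]
contact_force: [-9.0, 1.6, 5.4]
opening: 0.4
grasp_force: 4.5
```

Emit:
play_rows(
  rows=[
    {"dp": [-0.025, 0, 0.0015], "turn": [0, 0, 0], "fingers": 0.6},
    {"dp": [-0.02, 0, 0.001], "turn": [0, 0, 0], "fingers": 0.6},
    {"dp": [0, 0, 0], "turn": [0, 0, 0], "fingers": 0.6},
  ],
)

```text
clock: 26.03
eef_pos: [559.8, 93.7, -25.6]
tcp_rot: [-3.127, 0.055, 3.016]
contact_force: [-12.1, 3.0, 8.8]
opening: 0.398
grasp_force: 6.1
```

Emit:
play_rows(
  rows=[
    {"dp": [0.15, 0, -0.01], "turn": [0, 0, 0], "fingers": 0.6},
    {"dp": [0.3, 0, -0.018], "turn": [0, 0, 0], "fingers": 0.6},
    {"dp": [0.4, 0, -0.024], "turn": [0, 0, 0], "fingers": 0.6},
    {"dp": [0.4, 0, -0.024], "turn": [0, 0, 0], "fingers": 0.6},
    {"dp": [0.0, 0, 0], "turn": [0, 0, 0], "fingers": 0.6},
  ],
)

```text
clock: 26.45
eef_pos: [509.7, 99.9, -25.5]
tcp_rot: [-3.127, 0.058, 3.017]
contact_force: [-0.7, -0.3, -0.7]
opening: 0.402
grasp_force: 0.0
```

Run:
```python
from h import *
meas('s25.png')
im=snap('side','s25b.png'); g=cv2.cvtColor(im['pixels'],cv2.COLOR_RGB2GRAY).astype(np.uint8)
print('pin tops px',np.round(proj(im,nrm([[36,32,20],[36,-16,20],[7,50,20]])),1).tolist())
print('seat corners px',np.round(proj(im,nrm([[-18,-30,16],[-18,46,16],[32,46,16],[32,-30,16]])),1).tolist())
```

```text
rect [10.9  5.3] [58.6 80.4] 0.5 bbox [[-18.700000762939453, -34.900001525878906], [40.400001525878906, 45.400001525878906]]
tcp nest [-73.8   9.8] [511.9 100.1 -25.1] F [ 1.1  0.9 -0.3] 26.5
approx [[36.20000076293945, 44.79999923706055], [-17.100000381469727, 41.900001525878906], [-15.699999809265137, -32.29999923706055], [28.899999618530273, -32.900001525878906], [31.600000381469727, -14.699999809265137], [40.400001525878906, -12.899999618530273], [31.700000762939453, -5.599999904632568]]
pin tops px [[320.8, 187.9], [327.3, 200.6], [305.0, 185.0]]
seat corners px [[302.4, 209.3], [293.8, 188.9], [317.0, 186.3], [327.2, 206.4]]
```

Back pins reached. I'll repeat the +y push at the seat's centre line as both a check and a correction.

Emit:
play_rows(
  rows=[
    {"dp": [0, -0.4, 0], "turn": [0, 0, 0], "fingers": 0.6},
    {"dp": [0, -0.4, 0], "turn": [0, 0, 0], "fingers": 0.6},
    {"dp": [0, -0.4, 0], "turn": [0, 0, 0], "fingers": 0.6},
    {"dp": [0, -0.4, 0], "turn": [0, 0, 0], "fingers": 0.6},
    {"dp": [0, -0.4, 0], "turn": [0, 0, 0], "fingers": 0.6},
  ],
)

```text
clock: 26.97
eef_pos: [504.9, 19.9, -23.7]
tcp_rot: [-3.129, 0.063, 3.016]
contact_force: [0.5, 0.7, -0.2]
opening: 0.397
grasp_force: 0.0
```

Emit:
play_rows(
  rows=[
    {"dp": [0, -0.1, 0], "turn": [0, 0, 0], "fingers": 0.6},
    {"dp": [0, 0, 0], "turn": [0, 0, 0], "fingers": 0.6},
    {"dp": [-0.4, 0, 0.026], "turn": [0, 0, 0], "fingers": 0.6},
    {"dp": [-0.4, 0, 0.024], "turn": [0, 0, 0], "fingers": 0.6},
    {"dp": [-0.4, 0, 0.024], "turn": [0, 0, 0], "fingers": 0.6},
  ],
)

```text
clock: 27.38
eef_pos: [552.1, 11.3, -23.8]
tcp_rot: [-3.129, 0.062, 3.017]
contact_force: [-0.2, 0.7, 0.5]
opening: 0.4
grasp_force: 0.0
```

Emit:
play_rows(
  rows=[
    {"dp": [-0.4, 0, 0.024], "turn": [0, 0, 0], "fingers": 0.6},
    {"dp": [-0.4, 0, 0.024], "turn": [0, 0, 0], "fingers": 0.6},
    {"dp": [0, 0, 0], "turn": [0, 0, 0], "fingers": 0.6},
    {"dp": [0, 0, 0], "turn": [0, 0, 0], "fingers": 0.6},
  ],
)

```text
clock: 27.72
eef_pos: [583.2, 7.2, -24.1]
tcp_rot: [-3.129, 0.061, 3.017]
contact_force: [-0.8, 0.6, -0.7]
opening: 0.398
grasp_force: 0.0
```

```bash
python3 -c "
from h import *
tn();print(np.round(r.sense()['tcp_rot'],3))"
```

```text
tcp nest [  8.2 -73.8] [583.2   7.2 -24.1] F [-0.8  0.6 -0.7] 27.7167
[-3.129  0.061  3.017]
```

Emit:
play_rows(
  rows=[
    {"dp": [0, 0.15, 0.02], "turn": [0, 0, 0], "fingers": 0.6},
    {"dp": [0, 0.15, 0], "turn": [0, 0, 0], "fingers": 0.6},
    {"dp": [0, 0.08, 0], "turn": [0, 0, 0], "fingers": 0.6},
    {"dp": [0, 0.04, 0], "turn": [0, 0, 0], "fingers": 0.6},
  ],
)

```text
clock: 28.05
eef_pos: [584.1, 24.2, -25.0]
tcp_rot: [-3.128, 0.06, 3.017]
contact_force: [0.1, -0.3, 0.2]
opening: 0.398
grasp_force: 0.0
```

Emit:
play_rows(
  rows=[
    {"dp": [0, 0.03, 0], "turn": [0, 0, 0], "fingers": 0.6},
  ],
)

```text
clock: 28.13
eef_pos: [584.4, 25.0, -25.0]
tcp_rot: [-3.128, 0.06, 3.017]
contact_force: [-0.8, -0.0, -1.1]
opening: 0.397
grasp_force: 0.0
```

Emit:
play_rows(
  rows=[
    {"dp": [0, 0.03, 0], "turn": [0, 0, 0], "fingers": 0.6},
  ],
)

```text
clock: 28.22
eef_pos: [584.7, 25.9, -25.0]
tcp_rot: [-3.128, 0.06, 3.017]
contact_force: [0.0, 0.7, 1.0]
opening: 0.399
grasp_force: 0.0
```

Emit:
play_rows(
  rows=[
    {"dp": [0, 0.03, 0], "turn": [0, 0, 0], "fingers": 0.6},
  ],
)

```text
clock: 28.3
eef_pos: [584.9, 26.8, -25.0]
tcp_rot: [-3.128, 0.06, 3.017]
contact_force: [-1.2, -4.0, 1.4]
opening: 0.398
grasp_force: 2.7
```

```bash
python3 -c "
from h import *
tn()"
```

```text
tcp nest [  7.4 -54.2] [584.9  26.8 -25. ] F [-1.2 -4.   1.4] 28.3
```

Contact came at the same place with no sliding beforehand, so the cover is on the side pin. One more gentle +x push, then withdraw.

Emit:
play_rows(
  rows=[
    {"dp": [0, 0.03, 0], "turn": [0, 0, 0], "fingers": 0.6},
    {"dp": [0, -0.2, 0], "turn": [0, 0, 0], "fingers": 0.6},
    {"dp": [0, -0.3, 0], "turn": [0, 0, 0], "fingers": 0.6},
    {"dp": [0.35, 0, -0.022], "turn": [0, 0, 0], "fingers": 0.6},
    {"dp": [0.4, 0, -0.025], "turn": [0, 0, 0], "fingers": 0.6},
  ],
)

```text
clock: 28.72
eef_pos: [553.4, 10.6, -24.6]
tcp_rot: [-3.129, 0.062, 3.015]
contact_force: [-0.7, 0.2, 0.6]
opening: 0.399
grasp_force: 0.0
```

Emit:
play_rows(
  rows=[
    {"dp": [0.4, 0, -0.025], "turn": [0, 0, 0], "fingers": 0.6},
    {"dp": [0.3, 0, -0.018], "turn": [0, 0, 0], "fingers": 0.6},
    {"dp": [0, 0, 0], "turn": [0, 0, 0], "fingers": 0.6},
    {"dp": [0, 0.4, 0], "turn": [0, 0, 0], "fingers": 0.6},
    {"dp": [0, 0.4, 0], "turn": [0, 0, 0], "fingers": 0.6},
  ],
)

```text
clock: 29.13
eef_pos: [529.9, 46.5, -24.9]
tcp_rot: [-3.129, 0.062, 3.014]
contact_force: [0.9, 0.1, -0.4]
opening: 0.4
grasp_force: 0.0
```

Emit:
play_rows(
  rows=[
    {"dp": [0, 0.4, 0], "turn": [0, 0, 0], "fingers": 0.6},
    {"dp": [0, 0.4, 0], "turn": [0, 0, 0], "fingers": 0.6},
    {"dp": [0, 0.4, -0.02], "turn": [0, 0, 0], "fingers": 0.6},
    {"dp": [0, 0.03, 0], "turn": [0, 0, 0], "fingers": 0.6},
    {"dp": [0, 0, 0], "turn": [0, 0, 0], "fingers": 0.6},
  ],
)

```text
clock: 29.55
eef_pos: [536.1, 96.3, -24.9]
tcp_rot: [-3.129, 0.061, 3.017]
contact_force: [-0.2, 0.1, -0.5]
opening: 0.4
grasp_force: 0.0
```

```bash
python3 -c "
from h import *
meas('s26.png')"
```

```text
rect [11.1  5.7] [58.4 79.6] 0.3 bbox [[-18.200000762939453, -34.099998474121094], [40.400001525878906, 45.5]]
tcp nest [-49.7   8.3] [535.6  95.7 -25. ] F [ 0.3 -0.5 -0. ] 29.6
approx [[36.20000076293945, 44.79999923706055], [-17.100000381469727, 41.900001525878906], [-15.699999809265137, -32.29999923706055], [29.899999618530273, -31.399999618530273], [31.600000381469727, -14.699999809265137], [40.400001525878906, -12.899999618530273], [31.100000381469727, -11.0]]
```

Forward 22 mm, then small steps until the force rises; expected contact is at TCP x ≈ -25.6.

Emit:
play_rows(
  rows=[
    {"dp": [-0.2, 0, 0.012], "turn": [0, 0, 0], "fingers": 0.6},
    {"dp": [-0.2, 0, 0.012], "turn": [0, 0, 0], "fingers": 0.6},
    {"dp": [-0.125, 0, 0.008], "turn": [0, 0, 0], "fingers": 0.6},
    {"dp": [-0.03, 0, 0.002], "turn": [0, 0, 0], "fingers": 0.6},
  ],
)

```text
clock: 29.93
eef_pos: [559.1, 92.6, -24.8]
tcp_rot: [-3.129, 0.062, 3.015]
contact_force: [-0.6, -0.5, -0.3]
opening: 0.402
grasp_force: 0.0
```

Emit:
play_rows(
  rows=[
    {"dp": [-0.025, 0, 0.0015], "turn": [0, 0, 0], "fingers": 0.6},
  ],
)

```text
clock: 30.02
eef_pos: [558.8, 92.6, -25.1]
tcp_rot: [-3.128, 0.061, 3.016]
contact_force: [-0.6, 0.2, -0.4]
opening: 0.403
grasp_force: 0.0
```

Emit:
play_rows(
  rows=[
    {"dp": [-0.025, 0, 0.0015], "turn": [0, 0, 0], "fingers": 0.6},
  ],
)

```text
clock: 30.1
eef_pos: [559.1, 92.6, -25.1]
tcp_rot: [-3.128, 0.06, 3.016]
contact_force: [1.1, -0.0, 0.1]
opening: 0.401
grasp_force: 0.2
```

Emit:
play_rows(
  rows=[
    {"dp": [-0.025, 0, 0.0015], "turn": [0, 0, 0], "fingers": 0.6},
  ],
)

```text
clock: 30.18
eef_pos: [559.4, 92.6, -25.3]
tcp_rot: [-3.128, 0.059, 3.016]
contact_force: [-3.9, 0.0, 1.4]
opening: 0.399
grasp_force: 1.8
```

Emit:
play_rows(
  rows=[
    {"dp": [-0.025, 0, 0.0015], "turn": [0, 0, 0], "fingers": 0.6},
  ],
)

```text
clock: 30.27
eef_pos: [559.5, 92.5, -25.3]
tcp_rot: [-3.128, 0.058, 3.016]
contact_force: [-6.9, 0.6, 4.2]
opening: 0.401
grasp_force: 3.6
```

```bash
python3 -c "
from h import *
tn()"
```

```text
tcp nest [-25.6   8. ] [559.5  92.5 -25.3] F [-6.9  0.6  4.2] 30.2667
```

It stops at the same place, so the cover is home on both back pins. Withdrawing and checking.

Emit:
play_rows(
  rows=[
    {"dp": [-0.025, 0, 0.0015], "turn": [0, 0, 0], "fingers": 0.6},
    {"dp": [0.1, 0, -0.006], "turn": [0, 0, 0], "fingers": 0.6},
    {"dp": [0.3, 0, -0.018], "turn": [0, 0, 0], "fingers": 0.6},
    {"dp": [0.4, 0, -0.024], "turn": [0, 0, 0], "fingers": 0.6},
    {"dp": [0.4, 0, -0.3], "turn": [0, 0, 0], "fingers": 0.6},
  ],
)

```text
clock: 30.68
eef_pos: [511.7, 98.7, -15.3]
tcp_rot: [-3.128, 0.059, 3.016]
contact_force: [-0.1, 0.1, 0.4]
opening: 0.401
grasp_force: 0.0
```

Emit:
play_rows(
  rows=[
    {"dp": [0.4, 0, -0.6], "turn": [0, 0, 0], "fingers": 0.6},
    {"dp": [0.4, 0, -0.8], "turn": [0, 0, 0], "fingers": 0.6},
    {"dp": [0.4, 0, -0.8], "turn": [0, 0, 0], "fingers": 0.6},
    {"dp": [0, 0, -0.5], "turn": [0, 0, 0], "fingers": 0.6},
    {"dp": [0, 0, 0], "turn": [0, 0, 0], "fingers": 0.6},
  ],
)

```text
clock: 31.1
eef_pos: [461.0, 107.9, 94.6]
tcp_rot: [-3.131, 0.066, 3.017]
contact_force: [1.6, 0.3, 0.4]
opening: 0.401
grasp_force: 0.0
```

Emit:
play_rows(
  rows=[
    {"dp": [0, 0, 0], "turn": [0, 0, 0], "fingers": 0.6},
    {"dp": [0, 0, 0], "turn": [0, 0, 0], "fingers": 0.6},
    {"dp": [0, 0, 0], "turn": [0, 0, 0], "fingers": 0.6},
  ],
)

```text
clock: 31.35
eef_pos: [459.2, 106.9, 89.7]
tcp_rot: [-3.128, 0.059, 3.016]
contact_force: [-1.1, 0.1, -0.0]
opening: 0.397
grasp_force: 0.0
```

Run:
```python
from h import *
meas('s27.png')
a=np.load('pics/s0.png.npz')['pixels'].astype(int);b=np.load('pics/s27.png.npz')['pixels'].astype(int)
d=(np.abs(a-b).max(2)>60).astype(np.uint8); n,l,st,_=cv2.connectedComponentsWithStats(d); print([s.tolist() for s in st[1:] if s[4]>25])
```

```text
rect [10.8  5.3] [58.9 80.6] 0.5 bbox [[-18.899999618530273, -35.099998474121094], [40.400001525878906, 45.5]]
tcp nest [-126.9   10.1] [459.3 106.8  89.6] F [ 1.  -0.5  0.3] 31.4
approx [[36.20000076293945, 44.79999923706055], [-17.100000381469727, 41.900001525878906], [-16.399999618530273, -33.099998474121094], [28.899999618530273, -32.900001525878906], [31.600000381469727, -14.699999809265137], [40.400001525878906, -12.899999618530273], [31.700000762939453, -3.700000047683716]]
[[88, 0, 28, 10, 257], [200, 0, 52, 60, 807], [90, 16, 20, 14, 176], [116, 16, 11, 12, 70], [101, 27, 11, 16, 97], [204, 57, 47, 15, 253], [223, 105, 23, 34, 423], [237, 119, 9, 5, 37], [233, 144, 14, 18, 71], [295, 188, 30, 21, 247], [293, 194, 16, 20, 53], [245, 205, 28, 26, 663], [306, 205, 21, 5, 38], [0, 241, 82, 58, 2625]]
```

Only the cover and the robot have changed from the first picture: the bystanders are unmoved, and the outline matches the seat. Handing in.

```bash
python3 -c "
from rig import r
print(r.sign_off())"
```

```text
the job is handed in; nothing more can be done
None
```

The cover is turned over, register up, and seated against both back pins and the left pin by force and camera checks; nothing else moved, and I handed the job in at about 31 s.

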